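# Pack the glaze-weighing set

### The job

Pack the potter's glaze-weighing set: nest all the mixing bowls in the big terracotta bowl in order of size, largest first, each standing flat on the floor of the next larger one. Then feel by lifting which of the four look-alike canisters holds the steel weight and stand it upright in the innermost bowl of the nest; stand the three empty canisters upright on the floor of the red tray (at any time). Leave the red plate, the blue bottle and the sponge alone.

Things in the scene. Friction and masses are not known exactly. Their poses are not given: they have to be found in the camera images.
- bowl_xl: The largest, terracotta round bowl, outer diameter 156 mm, 44 mm high, wall and floor 8 mm thick; outside upright except for the lowest 12 mm, which taper to a foot of 148 mm diameter; mouth 140 mm wide, inner floor 132 mm wide. Origin: centre of the underside, z up. About 700 g. The nest is built in it; always present.
- bowl_l: White round bowl, outer diameter 128 mm, 52 mm high, wall and floor 8 mm thick; outside upright except for the lowest 12 mm, which taper to a foot of 120 mm diameter; mouth 112 mm wide, inner floor 104 mm wide. Origin: centre of the underside, z up. About 180 g. Absent (None at the start) in some runs.
- bowl_m: Blue round bowl, outer diameter 100 mm, 60 mm high, wall and floor 8 mm thick; outside upright except for the lowest 12 mm, which taper to a foot of 92 mm diameter; mouth 84 mm wide, inner floor 76 mm wide. Origin: centre of the underside, z up. About 130 g. Absent (None at the start) in some runs.
- bowl_s: Yellow round bowl, outer diameter 72 mm, 68 mm high, wall and floor 8 mm thick; outside upright except for the lowest 12 mm, which taper to a foot of 64 mm diameter; mouth 56 mm wide, inner floor 48 mm wide. Origin: centre of the underside, z up. About 90 g. Absent (None at the start) in some runs.
- can_a: Grey canister with a green cap that stays on: a plain cylinder 38 mm in diameter and 80 mm high, origin at the centre of the underside, z up. The four look the same and stand upright; one of them (which one differs from start to start) holds a solid steel weight and weighs about 410 g in all, the other three are empty, about 110 g each; only lifting tells.
- can_b: Grey canister with a green cap that stays on: a plain cylinder 38 mm in diameter and 80 mm high, origin at the centre of the underside, z up. The four look the same and stand upright; one of them (which one differs from start to start) holds a solid steel weight and weighs about 410 g in all, the other three are empty, about 110 g each; only lifting tells.
- can_c: Grey canister with a green cap that stays on: a plain cylinder 38 mm in diameter and 80 mm high, origin at the centre of the underside, z up. The four look the same and stand upright; one of them (which one differs from start to start) holds a solid steel weight and weighs about 410 g in all, the other three are empty, about 110 g each; only lifting tells.
- can_d: Grey canister with a green cap that stays on: a plain cylinder 38 mm in diameter and 80 mm high, origin at the centre of the underside, z up. The four look the same and stand upright; one of them (which one differs from start to start) holds a solid steel weight and weighs about 410 g in all, the other three are empty, about 110 g each; only lifting tells.
- tray: Red shallow open tray, fixed to the table: 200 mm (its x) by 125 mm (its y) outside, 30 mm high, walls and floor 6 mm thick. Origin: centre of the underside. Room for three canisters in a row along its middle, 60 mm apart, along its x.
- plate: Red plate, 120 mm across, 16 mm high, lying beyond the work; to be left alone. Origin: centre of the underside.
- bottle: Blue bottle with white cap, 48 mm across, 120 mm high, standing beyond the work; to be left alone. Origin: centre of the underside.
- sponge: Yellow sponge block, 70 x 50 x 30 mm, beyond the work; to be left alone. Origin: centre of the underside.
Not all that is in view belongs to the job. Several things have the shape of the bowl_l; the one meant has the colours described above.

How it is judged:
By the outcome, as a careful person would: the job done as asked, in the order asked, and still so for the second after the job is handed in, with the robot touching nothing.
Of bowl_l, bowl_m, bowl_s only 2 to 3 are there at a start; the rules pass over those that are not, and their reading is None.
At some moment in a run one of bowl_l, bowl_m, bowl_s may be knocked a few centimetres aside while the robot is not near it.
It also fails if it takes over 200 s, if anything falls off the work surface, if the arm or the gripper's body presses on something with over 40 N, if the wrist force passes 120 N, or if a joint passes its speed limit or range.

### The arm

A 6-joint arm with a two-finger parallel gripper is mounted at the origin on the work surface. World frame = base frame: x ahead of the robot, y to its left, z up, the work surface at z = 0. Lengths are in mm, angles in rad, forces in N, time in s.
With the tool pointing down it reaches from about 275 to 725 mm from the base axis. Payload 5.6 kg.
Tool frame: the origin (TCP) lies at the very end of the fingers, on their centre line; the grasp point (between the pads) lies 19 mm behind it (robot.tcp_to_grasp is the distance from the TCP to the grasp point, in mm); z points along the fingers, y is the direction in which the jaws open and shut (so a half turn about z gives the same grasp; the last joint's range is limited). The gripper opens to 85 mm and grips with 20 to 120 N. Pads are 22 mm wide; open, the fingers measure 114 mm over their backs; the gripper's body (76 mm by 85 mm) begins 54 mm behind the grasp point. The pads swing forward as they close: fully open they stand 13 mm farther back than shut.
Start: joints at [1.442, 0.255, 0.108, 0, -1.424, -0.285], TCP at [221.123, 503.585, 231.283] pointing down, gripper open.
Joint ranges: [-2.95, 2.95], [-1.21, 1.97], [-1.09, 1.5], [-2.87, 1.71], [-2.94, -0.07], [-3.05, 3.05]. Speed limits (rad/s): [2.57, 2.57, 3.14, 3.14, 3.14, 3.14].

### API

Orientations are given as a rotation vector (axis times angle).
In Python, from plant import robot gives the robot as it stands.
- The arm moves only by the tool servo_tool, never from a script. Its argument "steps" is a list of rows, each an object of numbers: "grip": the opening in per cent of the stroke, from 0 (shut) to 100 (fully open); "x", "y", "z": the shift along the tool's x, y, z in cm; "wx", "wy", "wz": the turn, a rotation vector about the tool's x, y, z in rad. In form: [{"grip": .., "x": .., "y": .., "z": .., "wx": .., "wy": .., "wz": ..}, ...]. A call has 1 to 10 rows; each row shifts and turns the commanded pose from where the row before left it, along the tool's axes as they then stand; what a row does not reach is not made up. A row lasts 1/12 s, in which the tool goes at most 41.7 mm and 7.16 degrees, less where a joint would pass 70% of its speed; a pose out of reach is approached as far as the arm can. A call is refused whole if a number of a shift passes 4.17 or a number of a turn 0.125, either way. A call with a gripper value outside its range is refused whole. The fingers move at their own pace and stop on an object; the grip force is fixed at half the most. Time passes only in rows, so rows that do not move let the fingers close. It gives the time, the measured TCP pose, the force and the opening at its end, in the units of the state.
- robot.sense(): the state, without advancing time (a new reading comes with each control period).
- robot.grab_frame(name): name is "side" or "top" or "wrist"; returns a dict with "frame" (400x640x3 uint8, red, green, blue), "intrinsics" (3x3 intrinsics, pixels), "xyz" and "attitude" of the camera in the world; the wrist camera has in their place "mount" (4x4, takes a point from camera to tool coordinates, whose origin is the TCP and whose axes are the flange's). Camera axes: x right, y down, z forward; pixel columns grow to the right and rows downward; lengths in mm; the calibration is good to about 2 mm. A picture is of the moment at which its call begins: read the wrist's pose just before it. There is no depth.
- robot.sign_off(): hands the job in, once; it reports no verdict.
The state is a dict: "clock": time; "qpos": joint angles; "dq": joint speeds; "joint_efforts": joint torques, N m; "tcp_pos": TCP position; "eef_rot": TCP orientation; "contact_force": force on the tool from outside, world axes, zero at the start; "wrist_torque": the same for the moment, N m; "gripper_width": opening from 0.0 (shut) to 1.0 (fully open).
Only numpy, scipy, OpenCV 4.12 (cv2) and the standard library are available. Lean on these libraries where they do the work, as an engineer would, in place of code of your own. Each camera call takes 0.05 s, during which the arm holds its last target. There are 200 camera calls.

## Working session

There is one attempt and no reset: what is moved stays moved. The work goes in short steps, Python scripts to look and compute and a tool call to move; the robot and the scene stay as the last step left them, time stands still between calls to the robot, and variables do not carry over. Pictures are saved under pics/ and viewed, about 12 in all and at most 16, crops included, and the job is handed in when it is done.

Besides the shell and the picture viewer there is one more tool, called as name(argument=value, ...), one argument or row to a line, values as JSON. servo_tool: Moves the arm, as the interface text tells. Its arguments: {"type":"object","properties":{"steps":{"type":"array"}},"required":["steps"]}

```bash
mkdir -p pics; ls; cat > h.py <<'E'
import numpy as np, cv2
from scipy.spatial.transform import Rotation as R
from plant import robot
def grab(n):
    s=robot.sense(); d=robot.grab_frame(n)
    K=np.array(d["intrinsics"])
    if n=="wrist":
        M=np.array(d["mount"]); Rt=R.from_rotvec(s["eef_rot"]).as_matrix()
        Rc=Rt@M[:3,:3]; c=Rt@M[:3,3]+np.array(s["tcp_pos"])
    else:
        a=np.array(d["attitude"]); Rc=a if a.shape==(3,3) else R.from_rotvec(a).as_matrix(); c=np.array(d["xyz"])
    return d["frame"],K,Rc,c
def ray(px,K,Rc,c,z):
    v=Rc@np.linalg.inv(K)@np.array([px[0],px[1],1.0]); return c+v*(z-c[2])/v[2]
def proj(p,K,Rc,c):
    q=K@(Rc.T@(np.array(p)-c)); return q[:2]/q[2]
def save(n,f): cv2.imwrite("pics/"+n+".png",f[:,:,::-1])
E
python3 - <<'E'
from h import *
for n in("top","side"):
    f,K,Rc,c=grab(n); save(n+"0",f); np.savez(n+"0.npz",f=f,K=K,Rc=Rc,c=c); print(n,K.tolist(),Rc.round(3).tolist(),c)
print(robot.sense(),robot.tcp_to_grasp)
E
```

```text
pics
top [[367.9901175474115, 0.0, 319.0662851307823], [0.0, 367.9901175474115, 203.8882327596166], [0.0, 0.0, 1.0]] [[-0.001, -0.989, 0.151], [-1.0, 0.004, 0.018], [-0.018, -0.151, -0.988]] [452.33202326  43.69143503 855.12958155]
side [[429.48209395038, 0.0, 326.007169997435], [0.0, 429.48209395038, 197.69767129723516], [0.0, 0.0, 1.0]] [[0.982, -0.12, 0.146], [-0.188, -0.604, 0.774], [-0.005, -0.788, -0.616]] [ 445.96561804 -734.03891215  677.59453059]
{'clock': 0.1, 'qpos': array([ 1.44159481e+00,  2.55677514e-01,  1.07126274e-01, -4.09957253e-04,
       -1.42391598e+00, -2.84624849e-01]), 'dq': array([-6.62298720e-04, -1.10370508e-03,  2.38913351e-03,  3.42231794e-03,
        3.96969252e-04,  1.11469947e-05]), 'joint_efforts': array([-2.86555878e-03, -3.87606275e+01,  2.38473737e+01,  5.37791178e+00,
       -3.81613165e-03,  4.99354286e-06]), 'tcp_pos': array([220.92624942, 503.18629511, 230.49051179]), 'eef_rot': array([ 3.07290103e+00, -6.45152512e-01, -4.31032450e-04]), 'contact_force': array([-0.12759063, -0.04671326,  0.33230814]), 'wrist_torque': array([-0.01687283, -0.00912915, -0.01554514]), 'gripper_width': 0.9958470157147019} 18.700000000000003
```

View pics/top0.png

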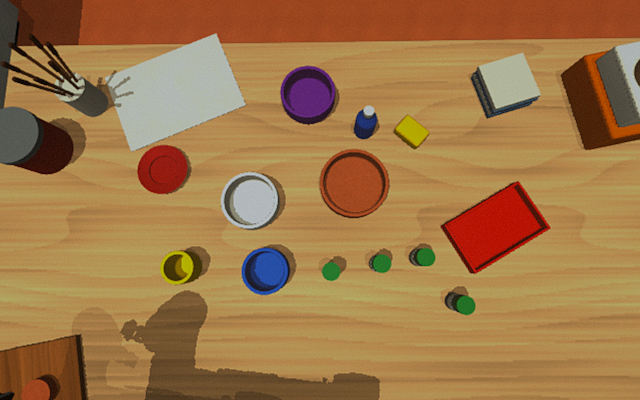

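View pics/side0.png

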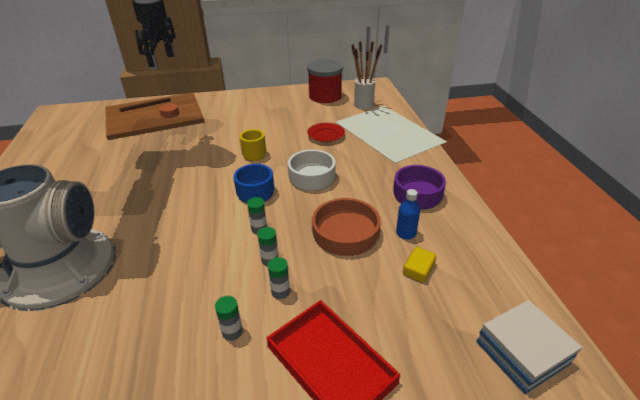

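Top view: yellow bowl (180,267), blue (266,270), white (250,200), terracotta (354,183). Canisters at (331,270), (381,262), (425,256) and (462,304). Tray (496,227). The purple bowl (308,95) is a decoy. The side view agrees.

```bash
cat >> h.py <<'E'
from scipy.optimize import least_squares
SP={"l":((0,0,95),(180,90,255),64,52),"xl":((3,90,60),(14,235,255),78,44),"m":((100,150,60),(125,255,255),50,60),"s":((22,150,60),(34,255,255),36,68),"can":((50,120,30),(80,255,255),19,80)}
def find(f,K,Rc,c,k,box=None,z0=0):
    """far-side rim arc of each blob -> rays onto rim plane -> circle of known radius"""
    lo,hi,r,h=SP[k]; hsv=cv2.cvtColor(f,cv2.COLOR_RGB2HSV); m=cv2.inRange(hsv,lo,hi)
    if box: 
        b=np.zeros_like(m); b[box[1]:box[3],box[0]:box[2]]=255; m&=b
    m=cv2.morphologyEx(m,cv2.MORPH_OPEN,np.ones((3,3),np.uint8))
    out=[]
    for q in cv2.findContours(m,cv2.RETR_EXTERNAL,cv2.CHAIN_APPROX_NONE)[0]:
        if cv2.contourArea(q)<80: continue
        q=cv2.convexHull(q)[:,0].astype(float)
        poly=q; g=poly.mean(0); poly=poly+0.5*(poly-g)/np.linalg.norm(poly-g,axis=1)[:,None]
        # densify
        d=np.concatenate([np.linspace(a,b,8,endpoint=False) for a,b in zip(poly,np.roll(poly,-1,0))])
        P=np.array([ray(p,K,Rc,c,h+z0)[:2] for p in d]); x=P.mean(0)
        for _ in range(4):
            u=(x-c[:2])/np.linalg.norm(x-c[:2]); S=P[(P-x)@u>-0.0*r]
            s=least_squares(lambda v:np.hypot(*(S-v).T)-r,x,loss="soft_l1"); x=s.x
        e=np.hypot(*(S-x).T)-r
        out.append((x.round(1),round(float(e.std()),1),round(float(e.mean()),1)))
    return out
BOX={"l":(205,150,295,245),"xl":(305,135,400,230),"m":(225,230,305,310),"s":(145,235,215,300),"can":(305,235,490,330)}
E
cat > m1.py <<'E'
from h import *
d=np.load("top0.npz"); a=(d["f"],d["K"],d["Rc"],d["c"])
for k in BOX: print(k,find(*a,k,BOX[k]))
hsv=cv2.cvtColor(a[0],cv2.COLOR_RGB2HSV)
m=cv2.inRange(hsv,(0,180,70),(4,255,255))|cv2.inRange(hsv,(174,180,70),(180,255,255)); m[:, :430]=0;m[:170]=0;m[:,560:]=0
q=max(cv2.findContours(m,0,2)[0],key=cv2.contourArea)[:,0]
P=np.array([ray(p,*a[1:],30)[:2] for p in q],np.float32); print("tray",cv2.minAreaRect(P),cv2.boxPoints(cv2.minAreaRect(P)).round())
for n,p,z in(("bottle",(369,111),120),("sponge",(411,130),30),("purple",(308,93),50)): print(n,ray(p,*a[1:],z).round())
# side check
d=np.load("side0.npz"); b=(d["f"],d["K"],d["Rc"],d["c"])
for k in ("s","m"): print("side",k,find(*b,k,(200,110,300,205)))
print("side can",find(*b,"can",(200,190,300,310)))
print("side xl",find(*b,"xl",(300,195,390,255)))
E
python3 m1.py
```

```text
l [(array([585.9, 215. ]), 0.4, 0.1)]
xl [(array([626.6, -20.3]), 0.4, 0.0)]
m [(array([430.4, 174. ]), 0.5, -0.2)]
s [(array([438.4, 362.1]), 0.5, 0.2)]
can [(array([ 362. , -239.4]), 0.3, -0.0), (array([430. ,  33.8]), 0.3, -0.0), (array([445.7, -71.6]), 0.3, -0.0), (array([ 459. , -163.4]), 0.3, 0.0)]
tray ((525.0728149414062, -333.6446533203125), (124.77957153320312, 206.6214599609375), 30.1019344329834) [[ 419. -276.]
 [ 523. -454.]
 [ 631. -392.]
 [ 527. -213.]]
bottle [761. -48. 120.]
sponge [ 752. -156.   30.]
purple [836.  83.  50.]
side s [(array([436.6, 360.1]), 0.7, -0.1)]
side m [(array([429.9, 170.7]), 0.8, -0.4)]
side can [(array([ 361.8, -241.2]), 0.4, -0.2), (array([ 457.9, -164.4]), 0.5, -0.1), (array([444.4, -72.8]), 0.7, -0.2), (array([428.6,  33.6]), 0.3, 0.0)]
side xl [(array([625.5, -18.2]), 0.8, 0.2)]
```

Both views agree to about 2 mm: l (586,215), m (430,172), s (437.5,361), xl (626,-19). Cans are (362,-240), (429,34), (445,-72) and (458.5,-164). I'll align the tool with the world axes and go to the white bowl's -y wall.

servo_tool(
  steps=[
    {"grip": 41,"wz": -0.1035},
    {"grip": 41,"wz": -0.1035},
    {"grip": 41,"wz": -0.1035},
    {"grip": 41,"wz": -0.1035},
    {"grip": 41,"x": 2.6,"y": 2.5},
    {"grip": 41,"x": 2.6,"y": 2.5},
    {"grip": 41,"x": 2.6,"y": 2.5},
    {"grip": 41,"x": 2.6,"y": 2.5},
    {"grip": 41,"x": 2.6,"y": 2.5},
    {"grip": 41,"x": 2.6,"y": 2.5},
  ],
)

```text
invalid input at $.steps[0]: expected keys grip, x, y, z, wx, wy, wz
```

servo_tool(
  steps=[
    {"grip": 41,"x": 2.6,"y": 2.5},
    {"grip": 41,"x": 2.6,"y": 2.5},
    {"grip": 41,"x": 2.6,"y": 2.5},
    {"grip": 41,"x": 2.6,"y": 2.5},
    {"grip": 41,"x": 2.6,"y": 2.5,"z": 1},
    {"grip": 41,"x": 2.6,"y": 2.5,"z": 2},
    {"grip": 41,"x": 2.6,"y": 2.5,"z": 2},
    {"grip": 41,"x": 2.6,"y": 2.5,"z": 2},
    {"grip": 41},
    {"grip": 41},
  ],
)

```text
invalid input at $.steps[0]: expected keys grip, x, y, z, wx, wy, wz
```

All keys are required.

servo_tool(
  steps=[
    {"grip": 41,"x": 0,"y": 0,"z": 0,"wx": 0,"wy": 0,"wz": -0.1035},
    {"grip": 41,"x": 0,"y": 0,"z": 0,"wx": 0,"wy": 0,"wz": -0.1035},
    {"grip": 41,"x": 0,"y": 0,"z": 0,"wx": 0,"wy": 0,"wz": -0.1035},
    {"grip": 41,"x": 0,"y": 0,"z": 0,"wx": 0,"wy": 0,"wz": -0.1035},
    {"grip": 41,"x": 2.6,"y": 2.5,"z": 0,"wx": 0,"wy": 0,"wz": 0},
    {"grip": 41,"x": 2.6,"y": 2.5,"z": 0,"wx": 0,"wy": 0,"wz": 0},
    {"grip": 41,"x": 2.6,"y": 2.5,"z": 0,"wx": 0,"wy": 0,"wz": 0},
    {"grip": 41,"x": 2.6,"y": 2.5,"z": 0,"wx": 0,"wy": 0,"wz": 0},
    {"grip": 41,"x": 2.6,"y": 2.5,"z": 0,"wx": 0,"wy": 0,"wz": 0},
    {"grip": 41,"x": 2.6,"y": 2.5,"z": 0,"wx": 0,"wy": 0,"wz": 0},
  ],
)

```text
clock: 0.93
tcp_pos: [377.8, 352.1, 231.0]
eef_rot: [3.141, 0.001, -0.001]
contact_force: [0.6, 0.2, -0.2]
gripper_width: 0.407
```

servo_tool(
  steps=[
    {"grip": 41,"x": 2.6,"y": 2.5,"z": 0,"wx": 0,"wy": 0,"wz": 0},
    {"grip": 41,"x": 2.6,"y": 2.5,"z": 0,"wx": 0,"wy": 0,"wz": 0},
    {"grip": 41,"x": 2.6,"y": 2.5,"z": 0,"wx": 0,"wy": 0,"wz": 0},
    {"grip": 41,"x": 2.6,"y": 2.5,"z": 0,"wx": 0,"wy": 0,"wz": 0},
    {"grip": 41,"x": 2.6,"y": 2.5,"z": 1,"wx": 0,"wy": 0,"wz": 0},
    {"grip": 41,"x": 2.6,"y": 2.5,"z": 2,"wx": 0,"wy": 0,"wz": 0},
    {"grip": 41,"x": 2.6,"y": 2.5,"z": 2,"wx": 0,"wy": 0,"wz": 0},
    {"grip": 41,"x": 2.6,"y": 2.5,"z": 2,"wx": 0,"wy": 0,"wz": 0},
    {"grip": 41,"x": 0,"y": 0,"z": 0,"wx": 0,"wy": 0,"wz": 0},
    {"grip": 41,"x": 0,"y": 0,"z": 0,"wx": 0,"wy": 0,"wz": 0},
  ],
)

```text
clock: 1.77
tcp_pos: [585.0, 151.6, 158.5]
eef_rot: [3.139, -0.005, -0.007]
contact_force: [-0.7, -0.2, 0.3]
gripper_width: 0.41
```

servo_tool(
  steps=[
    {"grip": 41,"x": 0.1,"y": -0.2,"z": 3,"wx": 0,"wy": 0,"wz": 0},
    {"grip": 41,"x": 0,"y": 0,"z": 3,"wx": 0,"wy": 0,"wz": 0},
    {"grip": 41,"x": 0,"y": 0,"z": 3,"wx": 0,"wy": 0,"wz": 0},
    {"grip": 41,"x": 0,"y": 0,"z": 1.5,"wx": 0,"wy": 0,"wz": 0},
    {"grip": 41,"x": 0,"y": 0,"z": 1.4,"wx": 0,"wy": 0,"wz": 0},
    {"grip": 41,"x": 0,"y": 0,"z": 0,"wx": 0,"wy": 0,"wz": 0},
    {"grip": 0,"x": 0,"y": 0,"z": 0,"wx": 0,"wy": 0,"wz": 0},
    {"grip": 0,"x": 0,"y": 0,"z": 0,"wx": 0,"wy": 0,"wz": 0},
    {"grip": 0,"x": 0,"y": 0,"z": 0,"wx": 0,"wy": 0,"wz": 0},
    {"grip": 0,"x": 0,"y": 0,"z": 0,"wx": 0,"wy": 0,"wz": 0},
  ],
)

```text
clock: 2.6
tcp_pos: [587.1, 156.3, 44.1]
eef_rot: [-3.14, -0.001, -0.004]
contact_force: [-1.1, -0.2, 4.5]
gripper_width: 0.079
```

servo_tool(
  steps=[
    {"grip": 0,"x": 0,"y": 0,"z": 0,"wx": 0,"wy": 0,"wz": 0},
    {"grip": 0,"x": 0,"y": 0,"z": 0,"wx": 0,"wy": 0,"wz": 0},
    {"grip": 0,"x": 0,"y": 0,"z": 0,"wx": 0,"wy": 0,"wz": 0},
    {"grip": 0,"x": 0,"y": 0,"z": -0.3,"wx": 0,"wy": 0,"wz": 0},
    {"grip": 0,"x": 0,"y": 0,"z": -0.7,"wx": 0,"wy": 0,"wz": 0},
    {"grip": 0,"x": 0,"y": 0,"z": -1,"wx": 0,"wy": 0,"wz": 0},
    {"grip": 0,"x": 0,"y": 0,"z": -2,"wx": 0,"wy": 0,"wz": 0},
    {"grip": 0,"x": 0,"y": 0,"z": -2,"wx": 0,"wy": 0,"wz": 0},
    {"grip": 0,"x": 0,"y": 0,"z": -1,"wx": 0,"wy": 0,"wz": 0},
    {"grip": 0,"x": 0,"y": 0,"z": 0,"wx": 0,"wy": 0,"wz": 0},
  ],
)

```text
clock: 3.43
tcp_pos: [587.9, 156.2, 115.7]
eef_rot: [-3.139, -0.001, -0.009]
contact_force: [0.6, -0.1, -0.5]
gripper_width: 0.07
```

```bash
python3 - <<'E'
from h import *
f,K,Rc,c=grab("side"); save("side1",f); print(robot.sense()["contact_force"])
E
```

```text
[-0.02053625 -0.49369232 -1.70885304]
```

View pics/side1.png

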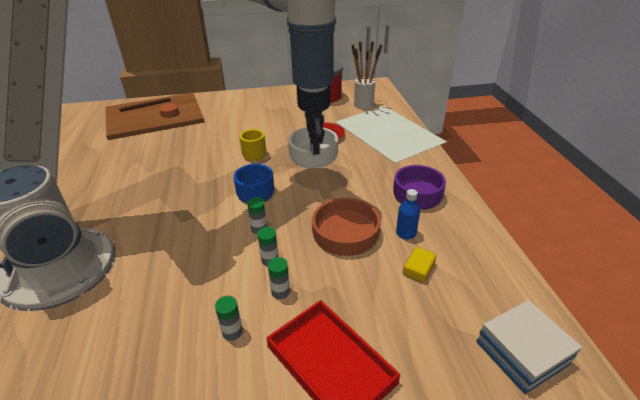

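White bowl is lifted and looks level (gripper at (316,140)). Now the held bowl's offset from the TCP.

```bash
python3 - <<'E'
from h import *
s=robot.sense(); print(s["tcp_pos"].round(1),s["eef_rot"].round(3),s["contact_force"].round(1))
t=grab("top"); b=grab("side"); save("top1",t[0])
z0=s["tcp_pos"][2]+9-52
for dz in(-8,0,8):
    print(dz,find(*t,"l",(205,140,310,250),z0+dz),find(*b,"l",(280,120,348,172),z0+dz))
for k in("m","s","xl"): print(k,find(*t,k,BOX[k]))
E
```

```text
[586.8 156.  113.5] [-3.14  -0.    -0.004] [-0.  -0.5 -1.7]
-8 [(array([589.4, 213.1]), 13.0, -5.0), (array([561.7, 244.3]), 10.1, 2.7), (array([624.4, 214.9]), 18.2, 3.4)] [(array([589.3, 219.4]), 1.9, -0.2)]
0 [(array([588. , 210.5]), 12.9, -5.0), (array([559.8, 241.8]), 10.0, 2.7), (array([621.8, 212.6]), 18.0, 3.4)] [(array([587.1, 204.5]), 1.7, -0.3)]
8 [(array([586.7, 208. ]), 12.7, -4.9), (array([558. , 239.2]), 9.9, 2.7), (array([619.3, 210.4]), 17.8, 3.4)] [(array([584.8, 189.7]), 1.6, -0.4)]
m [(array([430.4, 174. ]), 0.6, -0.2)]
s [(array([439.6, 360.2]), 3.8, -1.1)]
xl [(array([626.5, -19.9]), 0.5, 0.1)]
```

View pics/top1.png

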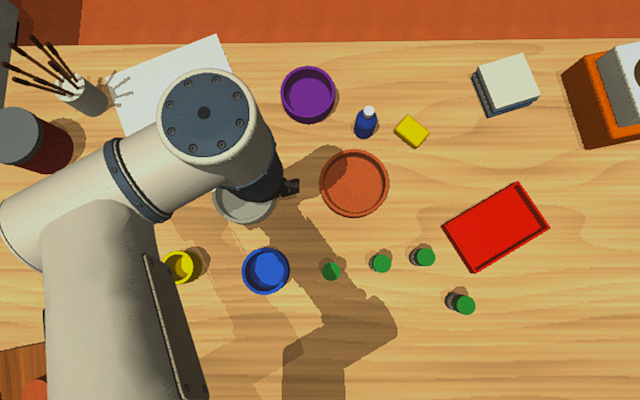

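Top view is blocked by the arm at the bowl (245,200). I'll zoom the side view to check for droop.

```bash
python3 - <<'E'
from h import *
b=grab("side"); f=b[0]; save("crop1",cv2.resize(f[90:210,250:390],None,fx=5,fy=5,interpolation=cv2.INTER_CUBIC))
E
```

```text
(no output)
```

View pics/crop1.png

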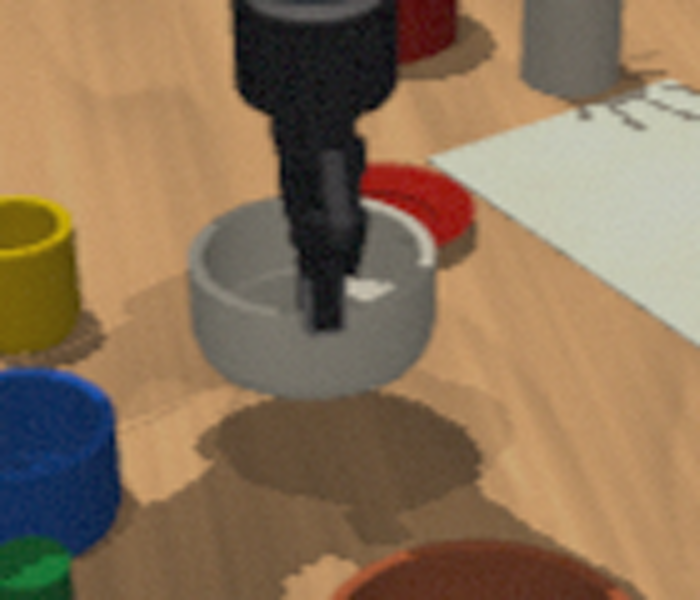

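servo_tool(
  steps=[
    {"grip": 0,"x": 0.2,"y": 1.2,"z": 0,"wx": 0,"wy": 0,"wz": 0},
    {"grip": 0,"x": 0.4,"y": 2.5,"z": 0,"wx": 0,"wy": 0,"wz": 0},
    {"grip": 0,"x": 0.55,"y": 3.3,"z": 0,"wx": 0,"wy": 0,"wz": 0},
    {"grip": 0,"x": 0.55,"y": 3.3,"z": 0,"wx": 0,"wy": 0,"wz": 0},
    {"grip": 0,"x": 0.55,"y": 3.3,"z": 0,"wx": 0,"wy": 0,"wz": 0},
    {"grip": 0,"x": 0.55,"y": 3.3,"z": 0,"wx": 0,"wy": 0,"wz": 0},
    {"grip": 0,"x": 0.55,"y": 3.2,"z": 0,"wx": 0,"wy": 0,"wz": 0},
    {"grip": 0,"x": 0.4,"y": 2.2,"z": 0,"wx": 0,"wy": 0,"wz": 0},
    {"grip": 0,"x": 0.2,"y": 1.2,"z": 0,"wx": 0,"wy": 0,"wz": 0},
    {"grip": 0,"x": 0,"y": 0,"z": 0,"wx": 0,"wy": 0,"wz": 0},
  ],
)

```text
clock: 4.47
tcp_pos: [625.2, -82.4, 111.0]
eef_rot: [3.141, -0.005, -0.003]
contact_force: [-1.1, -0.1, -1.8]
gripper_width: 0.078
```

```bash
python3 - <<'E'
from h import *
s=robot.sense(); print(s["tcp_pos"].round(1),s["eef_rot"].round(3),s["contact_force"].round(1))
b=grab("side"); f=b[0]; save("crop2",cv2.resize(f[130:270,270:430],None,fx=4,fy=4,interpolation=cv2.INTER_CUBIC))
t=grab("top");save("top2",t[0]); print(find(*t,"xl",BOX["xl"]))
E
```

```text
[625.2 -82.4 111. ] [ 3.141e+00 -5.000e-03 -3.000e-03] [-1.1 -0.1 -1.8]
[(array([612.2, -18. ]), 3.2, -1.0)]
```

View pics/crop2.png

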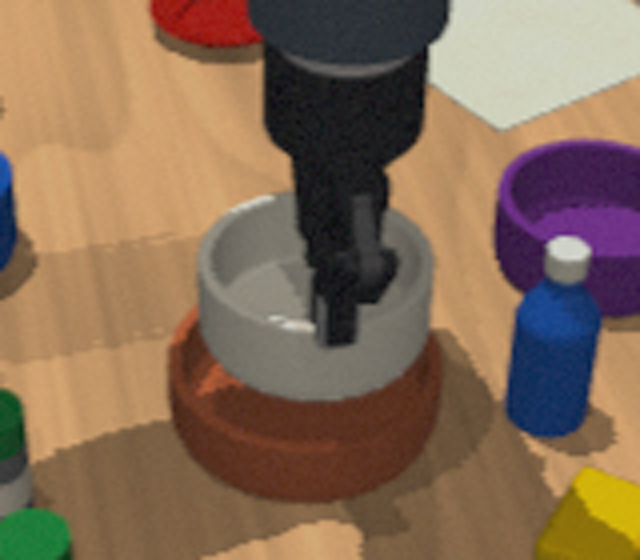

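```bash
python3 - <<'E'
from h import *
b=grab("side"); a=b[1:]
def ext(x,y,z,r):
    p=np.array([proj((x+r*np.cos(t),y+r*np.sin(t),z),*a) for t in np.linspace(0,6.28,90)]); return ((p[:,0].min()-270)*4,(p[:,0].max()-270)*4,(p[:,1].min()-130)*4,(p[:,1].max()-130)*4)
print("l",ext(626,-22.4,120,64)); print("xl",ext(626,-19.3,44,78))
print("lbase",ext(626,-22.4,68,60))
E
```

```text
l (np.float64(189.3483051770345), np.float64(428.7748893319981), np.float64(179.33193083130686), np.float64(324.34590222786846))
xl (np.float64(165.91535027106102), np.float64(443.0107957364189), np.float64(266.93486325927563), np.float64(448.08698193121074))
lbase (np.float64(198.1867061055027), np.float64(415.0310826594648), np.float64(256.5868317712491), np.float64(395.31701165455115))
```

servo_tool(
  steps=[
    {"grip": 0,"x": -0.3,"y": -0.25,"z": 0,"wx": 0,"wy": 0,"wz": 0},
    {"grip": 0,"x": 0,"y": 0,"z": 1.0,"wx": 0,"wy": 0,"wz": 0},
    {"grip": 0,"x": 0,"y": 0,"z": 1.0,"wx": 0,"wy": 0,"wz": 0},
    {"grip": 0,"x": 0,"y": 0,"z": 1.0,"wx": 0,"wy": 0,"wz": 0},
    {"grip": 0,"x": 0,"y": 0,"z": 0.7,"wx": 0,"wy": 0,"wz": 0},
    {"grip": 0,"x": 0,"y": 0,"z": 0.6,"wx": 0,"wy": 0,"wz": 0},
    {"grip": 0,"x": 0,"y": 0,"z": 0.4,"wx": 0,"wy": 0,"wz": 0},
    {"grip": 0,"x": 0,"y": 0,"z": 0.3,"wx": 0,"wy": 0,"wz": 0},
    {"grip": 0,"x": 0,"y": 0,"z": 0,"wx": 0,"wy": 0,"wz": 0},
    {"grip": 0,"x": 0,"y": 0,"z": 0,"wx": 0,"wy": 0,"wz": 0},
  ],
)

```text
clock: 5.45
tcp_pos: [622.9, -76.9, 62.4]
eef_rot: [3.141, 0.0, 0.001]
contact_force: [0.1, 0.6, -1.2]
gripper_width: 0.077
```

servo_tool(
  steps=[
    {"grip": 0,"x": 0,"y": 0.1,"z": 0.3,"wx": 0,"wy": 0,"wz": 0},
    {"grip": 0,"x": 0,"y": 0,"z": 0.2,"wx": 0,"wy": 0,"wz": 0},
    {"grip": 0,"x": 0,"y": 0,"z": 0.2,"wx": 0,"wy": 0,"wz": 0},
    {"grip": 0,"x": 0,"y": 0,"z": 0.2,"wx": 0,"wy": 0,"wz": 0},
    {"grip": 0,"x": 0,"y": 0,"z": 0,"wx": 0,"wy": 0,"wz": 0},
    {"grip": 0,"x": 0,"y": 0,"z": 0,"wx": 0,"wy": 0,"wz": 0},
  ],
)

```text
clock: 5.95
tcp_pos: [622.7, -77.8, 53.2]
eef_rot: [3.142, 0.0, -0.0]
contact_force: [-0.6, -0.4, -0.6]
gripper_width: 0.072
```

servo_tool(
  steps=[
    {"grip": 0,"x": 0,"y": 0,"z": 0.2,"wx": 0,"wy": 0,"wz": 0},
    {"grip": 0,"x": 0,"y": 0,"z": 0,"wx": 0,"wy": 0,"wz": 0},
    {"grip": 35,"x": 0,"y": 0,"z": 0,"wx": 0,"wy": 0,"wz": 0},
    {"grip": 35,"x": 0,"y": 0,"z": 0,"wx": 0,"wy": 0,"wz": 0},
    {"grip": 35,"x": 0,"y": 0,"z": 0,"wx": 0,"wy": 0,"wz": 0},
    {"grip": 35,"x": 0,"y": 0,"z": 0,"wx": 0,"wy": 0,"wz": 0},
    {"grip": 35,"x": 0,"y": 0,"z": -2,"wx": 0,"wy": 0,"wz": 0},
    {"grip": 35,"x": 0,"y": 0,"z": -4,"wx": 0,"wy": 0,"wz": 0},
    {"grip": 35,"x": 0,"y": 0,"z": -4,"wx": 0,"wy": 0,"wz": 0},
    {"grip": 35,"x": 0,"y": 0,"z": -2,"wx": 0,"wy": 0,"wz": 0},
  ],
)

```text
clock: 6.78
tcp_pos: [624.5, -78.4, 176.9]
eef_rot: [3.14, 0.001, 0.011]
contact_force: [0.8, -0.4, 1.3]
gripper_width: 0.349
```

servo_tool(
  steps=[
    {"grip": 41,"x": -3,"y": -2,"z": 0,"wx": 0,"wy": 0,"wz": 0},
    {"grip": 41,"x": -3,"y": -2,"z": 0,"wx": 0,"wy": 0,"wz": 0},
    {"grip": 41,"x": -3,"y": -2,"z": 0,"wx": 0,"wy": 0,"wz": 0},
    {"grip": 41,"x": -3,"y": -2,"z": 0,"wx": 0,"wy": 0,"wz": 0},
    {"grip": 41,"x": -3,"y": -2,"z": 0,"wx": 0,"wy": 0,"wz": 0},
    {"grip": 41,"x": -1.5,"y": -2,"z": 0,"wx": 0,"wy": 0,"wz": 0},
    {"grip": 41,"x": -1.5,"y": -2,"z": 0,"wx": 0,"wy": 0,"wz": 0},
    {"grip": 41,"x": 0,"y": 0,"z": 0,"wx": 0,"wy": 0,"wz": 0},
  ],
)

```text
clock: 7.45
tcp_pos: [440.7, 64.3, 171.8]
eef_rot: [-3.14, -0.004, -0.001]
contact_force: [0.2, -0.1, 0.5]
gripper_width: 0.409
```

```bash
python3 - <<'E'
from h import *
s=robot.sense(); print(s["tcp_pos"].round(1),s["contact_force"].round(1))
t=grab("top");b=grab("side");save("both2",np.vstack([t[0][100:340,100:540],b[0][90:320,170:610]]))
print("l",find(*t,"l",(305,135,410,235),8),find(*b,"l",(300,170,390,245),8))
for k in("m","s","xl"): print(k,find(*t,k,BOX[k]))
print("side m,s",find(*b,"m",(225,150,300,205)),find(*b,"s",(230,120,280,170)))
E
```

```text
[440.7  64.3 171.8] [ 0.2 -0.1  0.5]
l [(array([487.9,  71. ]), 7.0, -1.7), (array([627.3, -20.7]), 0.6, 0.1)] [(array([625.7, -20.1]), 0.4, 0.0)]
m []
s [(array([438.5, 362. ]), 1.0, -0.0)]
xl [(array([626.3, -20.2]), 0.4, 0.1)]
side m,s [(array([429. , 169.2]), 1.2, -0.4)] [(array([439.1, 362.6]), 2.7, -0.7), (array([491.7, 401.9]), nan, nan)]
  ret = _var(a, axis=axis, dtype=dtype, out=out, ddof=ddof,
  arrmean = um.true_divide(arrmean, div, out=arrmean,
  ret = ret.dtype.type(ret / rcount)
h.py:38: RuntimeWarning: Mean of empty slice.
  out.append((x.round(1),round(float(e.std()),1),round(float(e.mean()),1)))
  ret = ret.dtype.type(ret / rcount)
```

View pics/both2.png

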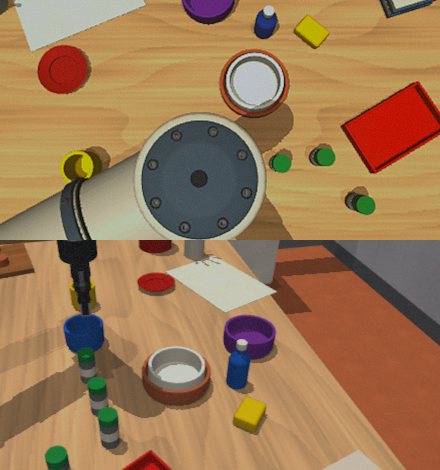

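White sits concentric in terracotta to about 1 mm. The other bowls are unmoved. Next the blue bowl: -y wall at (430,126).

servo_tool(
  steps=[
    {"grip": 41,"x": -0.5,"y": -3.1,"z": 0,"wx": 0,"wy": 0,"wz": 0},
    {"grip": 41,"x": -0.5,"y": -3.1,"z": 2,"wx": 0,"wy": 0,"wz": 0},
    {"grip": 41,"x": 0,"y": 0,"z": 3,"wx": 0,"wy": 0,"wz": 0},
    {"grip": 41,"x": 0,"y": 0,"z": 3,"wx": 0,"wy": 0,"wz": 0},
    {"grip": 41,"x": 0,"y": 0,"z": 2,"wx": 0,"wy": 0,"wz": 0},
    {"grip": 41,"x": 0,"y": 0,"z": 1.5,"wx": 0,"wy": 0,"wz": 0},
    {"grip": 41,"x": 0,"y": 0,"z": 0.8,"wx": 0,"wy": 0,"wz": 0},
    {"grip": 41,"x": 0,"y": 0,"z": 0,"wx": 0,"wy": 0,"wz": 0},
    {"grip": 41,"x": 0,"y": 0,"z": 0,"wx": 0,"wy": 0,"wz": 0},
  ],
)

```text
clock: 8.3
tcp_pos: [433.4, 123.8, 48.6]
eef_rot: [3.141, -0.0, 0.0]
contact_force: [1.1, -0.3, 0.7]
gripper_width: 0.409
```

```bash
python3 - <<'E'
from h import *
for _ in range(4):
    s=robot.sense(); print(s["tcp_pos"].round(1),s["contact_force"].round(1)); b=grab("side")
print(find(*b,"m",(225,150,300,205)))
E
```

```text
[433.4 123.8  48.6] [ 1.1 -0.3  0.7]
[433.7 124.2  49.1] [ 1.1  0.7 -0.6]
[433.8 124.4  49.4] [-0.3  0.3  0.6]
[433.7 124.5  49.4] [-1.1  0.  -0.4]
[(array([430.9, 168. ]), 9.7, -3.9), (array([427.8, 169.5]), 10.7, -4.9)]
```

servo_tool(
  steps=[
    {"grip": 41,"x": -0.35,"y": 0,"z": 0.2,"wx": 0,"wy": 0,"wz": 0},
    {"grip": 41,"x": 0,"y": 0,"z": 0,"wx": 0,"wy": 0,"wz": 0},
    {"grip": 0,"x": 0,"y": 0,"z": 0,"wx": 0,"wy": 0,"wz": 0},
    {"grip": 0,"x": 0,"y": 0,"z": 0,"wx": 0,"wy": 0,"wz": 0},
    {"grip": 0,"x": 0,"y": 0,"z": 0,"wx": 0,"wy": 0,"wz": 0},
    {"grip": 0,"x": 0,"y": 0,"z": 0,"wx": 0,"wy": 0,"wz": 0},
    {"grip": 0,"x": 0,"y": 0,"z": 0,"wx": 0,"wy": 0,"wz": 0},
    {"grip": 0,"x": 0,"y": 0,"z": 0,"wx": 0,"wy": 0,"wz": 0},
    {"grip": 0,"x": 0,"y": 0,"z": 0,"wx": 0,"wy": 0,"wz": 0},
  ],
)

```text
clock: 9.25
tcp_pos: [429.5, 124.3, 46.7]
eef_rot: [-3.141, -0.001, -0.001]
contact_force: [-1.2, 0.6, 5.6]
gripper_width: 0.075
```

servo_tool(
  steps=[
    {"grip": 0,"x": 0,"y": 0,"z": -0.3,"wx": 0,"wy": 0,"wz": 0},
    {"grip": 0,"x": 0,"y": 0,"z": -0.7,"wx": 0,"wy": 0,"wz": 0},
    {"grip": 0,"x": 0,"y": 0,"z": -1,"wx": 0,"wy": 0,"wz": 0},
    {"grip": 0,"x": 0,"y": 0,"z": -2,"wx": 0,"wy": 0,"wz": 0},
    {"grip": 0,"x": 0,"y": 0,"z": -2.5,"wx": 0,"wy": 0,"wz": 0},
    {"grip": 0,"x": 0,"y": 0,"z": -2.5,"wx": 0,"wy": 0,"wz": 0},
    {"grip": 0,"x": 0,"y": 0,"z": -1,"wx": 0,"wy": 0,"wz": 0},
    {"grip": 0,"x": 0,"y": 0,"z": 0,"wx": 0,"wy": 0,"wz": 0},
    {"grip": 0,"x": 0,"y": 0,"z": 0,"wx": 0,"wy": 0,"wz": 0},
  ],
)

```text
clock: 10.0
tcp_pos: [428.9, 124.1, 146.3]
eef_rot: [-3.141, 0.0, 0.0]
contact_force: [0.1, 0.3, -1.6]
gripper_width: 0.074
```

servo_tool(
  steps=[
    {"grip": 0,"x": 1,"y": 1,"z": 0,"wx": 0,"wy": 0,"wz": 0},
    {"grip": 0,"x": 2,"y": 2,"z": 0,"wx": 0,"wy": 0,"wz": 0},
    {"grip": 0,"x": 2.8,"y": 2.7,"z": 0,"wx": 0,"wy": 0,"wz": 0},
    {"grip": 0,"x": 2.8,"y": 2.7,"z": 0,"wx": 0,"wy": 0,"wz": 0},
    {"grip": 0,"x": 2.8,"y": 2.7,"z": 0,"wx": 0,"wy": 0,"wz": 0},
    {"grip": 0,"x": 2.8,"y": 2.7,"z": 0,"wx": 0,"wy": 0,"wz": 0},
    {"grip": 0,"x": 2.5,"y": 2.4,"z": 0,"wx": 0,"wy": 0,"wz": 0},
    {"grip": 0,"x": 2,"y": 2,"z": 0,"wx": 0,"wy": 0,"wz": 0},
    {"grip": 0,"x": 0.95,"y": 0.85,"z": 0,"wx": 0,"wy": 0,"wz": 0},
    {"grip": 0,"x": 0,"y": 0,"z": 0,"wx": 0,"wy": 0,"wz": 0},
  ],
)

```text
clock: 10.83
tcp_pos: [626.0, -68.7, 143.0]
eef_rot: [3.141, -0.005, -0.007]
contact_force: [-0.4, 0.1, -0.5]
gripper_width: 0.074
```

servo_tool(
  steps=[
    {"grip": 0,"x": 0,"y": 0,"z": 1,"wx": 0,"wy": 0,"wz": 0},
    {"grip": 0,"x": 0,"y": 0,"z": 1,"wx": 0,"wy": 0,"wz": 0},
    {"grip": 0,"x": 0,"y": 0,"z": 0.5,"wx": 0,"wy": 0,"wz": 0},
    {"grip": 0,"x": 0,"y": 0,"z": 0,"wx": 0,"wy": 0,"wz": 0},
    {"grip": 0,"x": 0,"y": 0,"z": 0,"wx": 0,"wy": 0,"wz": 0},
  ],
)

```text
clock: 11.25
tcp_pos: [625.0, -65.8, 120.8]
eef_rot: [3.141, 0.002, -0.002]
contact_force: [-0.2, 0.4, -1.2]
gripper_width: 0.073
```

```bash
cat > chk.py <<'E'
# held bowl vs projected: python3 chk.py key base_z cx cy
import sys
from h import *
k=sys.argv[1]; bz,dx,dy=map(float,sys.argv[2:5]); _,_,r,h=SP[k]
s=robot.sense(); p=s["tcp_pos"]; print(p.round(1),s["contact_force"].round(1))
b=grab("side"); a=b[1:]
m=cv2.inRange(cv2.cvtColor(b[0],cv2.COLOR_RGB2HSV),SP[k][0],SP[k][1]); m[:,:280]=0; m[:,440:]=0; m[:100]=0; m[255:]=0
if k=="m": m[:,400:]=0
m=cv2.morphologyEx(m,cv2.MORPH_OPEN,np.ones((3,3),np.uint8))
y,x=np.where(m); print("seen",x.min(),x.max()+1,y.min(),y.max()+1)
B=p[2]-bz; P=[]
for z,rr in((B+h,r),(B+12,r),(B,r-4)):
    P+=[proj((p[0]+dx+rr*np.cos(t),p[1]+dy+rr*np.sin(t),z),*a) for t in np.linspace(0,6.28,90)]
P=np.array(P); print("pred",P.min(0).round(1),P.max(0).round(1))
save("chk_"+k,cv2.resize(b[0][100:270,270:450],None,fx=4,fy=3.5,interpolation=cv2.INTER_CUBIC))
E
python3 chk.py m 47 1 46.5
```

```text
[625.  -65.8 120.8] [-0.2  0.4 -1.2]
seen 324 400 176 234
pred [323.6 172.6] [370.6 221.4]
```

View pics/chk_m.png

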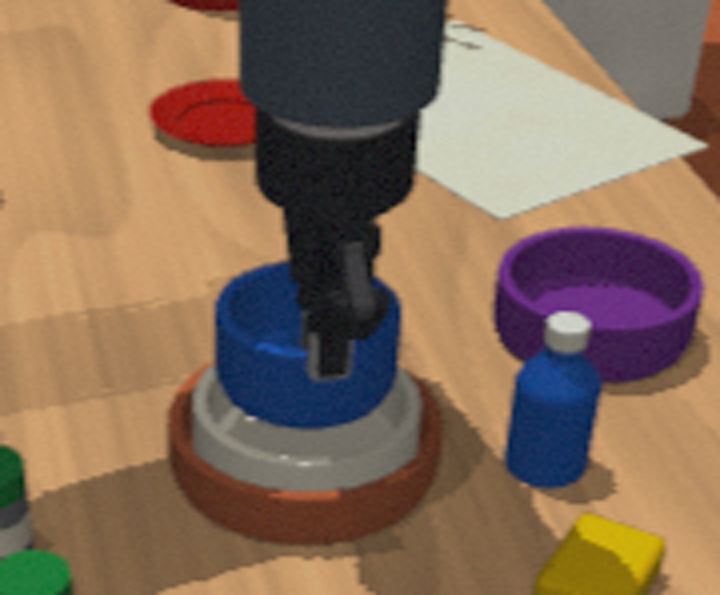

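Blue (324–370 px) matches the prediction to 0.5 px. It is centred over the white bowl, so I'll lower it.

servo_tool(
  steps=[
    {"grip": 0,"x": 0.05,"y": 0.05,"z": 1,"wx": 0,"wy": 0,"wz": 0},
    {"grip": 0,"x": 0,"y": 0,"z": 1.0,"wx": 0,"wy": 0,"wz": 0},
    {"grip": 0,"x": 0,"y": 0,"z": 1.0,"wx": 0,"wy": 0,"wz": 0},
    {"grip": 0,"x": 0,"y": 0,"z": 1.0,"wx": 0,"wy": 0,"wz": 0},
    {"grip": 0,"x": 0,"y": 0,"z": 0.6,"wx": 0,"wy": 0,"wz": 0},
    {"grip": 0,"x": 0,"y": 0,"z": 0.4,"wx": 0,"wy": 0,"wz": 0},
    {"grip": 0,"x": 0,"y": 0,"z": 0.3,"wx": 0,"wy": 0,"wz": 0},
    {"grip": 0,"x": 0,"y": 0,"z": 0.2,"wx": 0,"wy": 0,"wz": 0},
    {"grip": 0,"x": 0,"y": 0,"z": 0,"wx": 0,"wy": 0,"wz": 0},
    {"grip": 0,"x": 0,"y": 0,"z": 0,"wx": 0,"wy": 0,"wz": 0},
  ],
)

```text
clock: 12.13
tcp_pos: [626.5, -66.9, 66.6]
eef_rot: [3.142, 0.0, 0.001]
contact_force: [-0.3, 0.2, -0.9]
gripper_width: 0.073
```

servo_tool(
  steps=[
    {"grip": 0,"x": 0,"y": 0,"z": 0.2,"wx": 0,"wy": 0,"wz": 0},
    {"grip": 0,"x": 0,"y": 0,"z": 0.1,"wx": 0,"wy": 0,"wz": 0},
    {"grip": 0,"x": 0,"y": 0,"z": 0,"wx": 0,"wy": 0,"wz": 0},
    {"grip": 0,"x": 0,"y": 0,"z": 0,"wx": 0,"wy": 0,"wz": 0},
  ],
)

```text
clock: 12.47
tcp_pos: [626.3, -66.8, 63.3]
eef_rot: [3.142, 0.0, 0.0]
contact_force: [1.1, 0.0, -0.8]
gripper_width: 0.074
```

servo_tool(
  steps=[
    {"grip": 0,"x": 0,"y": 0,"z": 0.1,"wx": 0,"wy": 0,"wz": 0},
    {"grip": 35,"x": 0,"y": 0,"z": 0,"wx": 0,"wy": 0,"wz": 0},
    {"grip": 35,"x": 0,"y": 0,"z": 0,"wx": 0,"wy": 0,"wz": 0},
    {"grip": 35,"x": 0,"y": 0,"z": 0,"wx": 0,"wy": 0,"wz": 0},
    {"grip": 35,"x": 0,"y": 0,"z": 0,"wx": 0,"wy": 0,"wz": 0},
    {"grip": 35,"x": 0,"y": 0,"z": -2,"wx": 0,"wy": 0,"wz": 0},
    {"grip": 35,"x": 0,"y": 0,"z": -4,"wx": 0,"wy": 0,"wz": 0},
    {"grip": 35,"x": 0,"y": 0,"z": -4,"wx": 0,"wy": 0,"wz": 0},
    {"grip": 35,"x": 0,"y": 0,"z": -2,"wx": 0,"wy": 0,"wz": 0},
  ],
)

```text
clock: 13.22
tcp_pos: [628.0, -67.4, 188.0]
eef_rot: [3.14, 0.001, 0.011]
contact_force: [0.5, 0.7, 1.1]
gripper_width: 0.353
```

servo_tool(
  steps=[
    {"grip": 41,"x": -1,"y": -2,"z": 0,"wx": 0,"wy": 0,"wz": 0},
    {"grip": 41,"x": -1.6,"y": -3.5,"z": 0,"wx": 0,"wy": 0,"wz": 0},
    {"grip": 41,"x": -1.6,"y": -3.5,"z": 0,"wx": 0,"wy": 0,"wz": 0},
    {"grip": 41,"x": -1.6,"y": -3.5,"z": 0,"wx": 0,"wy": 0,"wz": 0},
    {"grip": 41,"x": -1.6,"y": -3.5,"z": 0,"wx": 0,"wy": 0,"wz": 0},
    {"grip": 41,"x": -1.6,"y": -3.5,"z": 0,"wx": 0,"wy": 0,"wz": 0},
    {"grip": 41,"x": -1.6,"y": -3,"z": 0,"wx": 0,"wy": 0,"wz": 0},
    {"grip": 41,"x": -1,"y": -2,"z": 0,"wx": 0,"wy": 0,"wz": 0},
    {"grip": 41,"x": 0,"y": 0,"z": 0,"wx": 0,"wy": 0,"wz": 0},
    {"grip": 41,"x": 0,"y": 0,"z": 0,"wx": 0,"wy": 0,"wz": 0},
  ],
)

```text
clock: 14.05
tcp_pos: [509.7, 179.2, 182.6]
eef_rot: [-3.141, -0.004, -0.001]
contact_force: [0.0, 0.0, 0.1]
gripper_width: 0.413
```

```bash
python3 - <<'E'
from h import *
s=robot.sense(); print(s["tcp_pos"].round(1),s["contact_force"].round(1))
t=grab("top");b=grab("side");save("both3",np.vstack([t[0][100:340,100:540],b[0][90:320,170:610]]))
print("m",find(*t,"m",(310,130,400,225),16),find(*b,"m",(300,170,390,245),16))
print("l",find(*t,"l",(305,135,410,235),8))
print("xl",find(*t,"xl",BOX["xl"]))
print("s",find(*t,"s",BOX["s"]),find(*b,"s",(230,120,280,170)))
print("can",find(*t,"can",BOX["can"]))
E
```

```text
[509.7 179.2 182.6] [0.  0.  0.1]
m [(array([630. , -24.6]), 0.5, -0.1)] [(array([629. , -29.4]), 0.8, -0.2)]
l [(array([628.9, -21.5]), 1.4, 0.0)]
xl [(array([626.3, -20.3]), 1.2, -0.1)]
s [(array([437.1, 360.7]), 2.5, -0.8)] [(array([437. , 358.9]), 1.0, -0.3)]
can [(array([ 362. , -239.6]), 0.3, -0.1), (array([429.8,  33.8]), 0.3, -0.0), (array([445.7, -71.7]), 0.3, -0.1), (array([ 458.8, -163.4]), 0.5, -0.1)]
```

View pics/both3.png

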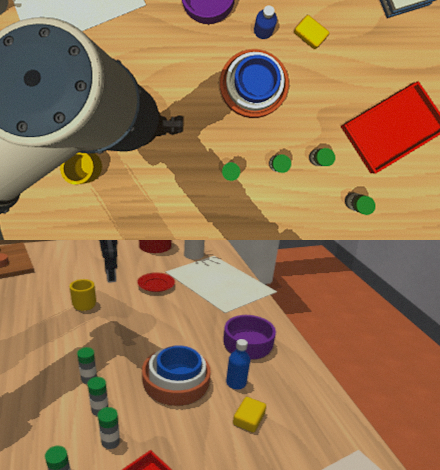

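Blue reads about 5 mm off-centre towards (+x,-y), and the two views disagree in y, so it may not be flat. I'll zoom in.

```bash
python3 - <<'E'
from h import *
t=grab("top");b=grab("side")
z=lambda f,x,y:cv2.resize(f[y:y+90,x:x+100],(500,450),interpolation=cv2.INTER_CUBIC)
im=np.hstack([z(t[0],305,137),z(b[0],298,180)]); save("z3",cv2.resize(im,(800,360)))
E
```

```text
(no output)
```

View pics/z3.png

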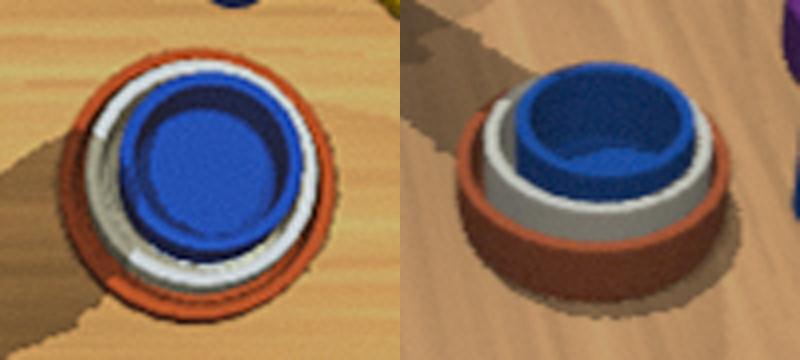

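```bash
python3 - <<'E'
from h import *
t=grab("top"); a=t[1:]
print("m top",find(*t,"m",(310,130,400,225),16))
for z0,c0 in((16,(630,-24.5)),):
    print("expected floor px",proj((*c0,24),*a).round(1),"rim px",proj((*c0,76),*a).round(1))
hsv=cv2.cvtColor(t[0],cv2.COLOR_RGB2HSV)
cx,cy=proj((630,-24.5,24),*a).astype(int)
g=hsv[cy-24:cy+24,cx-24:cx+24,2]; 
print(g[24,::1].tolist()); print(g[:,24].tolist())
E
```

```text
m top [(array([630. , -24.6]), 0.5, -0.1)]
expected floor px [355.1 182. ] rim px [357.  176.9]
[143, 126, 114, 73, 73, 113, 104, 105, 114, 105, 105, 148, 187, 179, 182, 178, 177, 178, 178, 179, 180, 176, 177, 176, 179, 177, 178, 179, 179, 176, 178, 177, 177, 179, 178, 175, 173, 177, 174, 181, 171, 154, 127, 65, 50, 105, 168, 188]
[176, 110, 59, 67, 68, 65, 62, 127, 178, 183, 178, 179, 177, 179, 178, 175, 180, 179, 177, 176, 175, 177, 177, 178, 179, 177, 178, 177, 180, 178, 177, 179, 176, 179, 180, 180, 180, 185, 130, 148, 182, 199, 127, 54, 56, 74, 200, 174]
```

Blue's floor and rim pixels fit a flat stance to within 1 px. It is just off-centre, so I'll aim the yellow bowl at blue's actual centre. Now fetch yellow.

servo_tool(
  steps=[
    {"grip": 41,"x": -1.2,"y": -2.5,"z": 0,"wx": 0,"wy": 0,"wz": 0},
    {"grip": 41,"x": -1.5,"y": -3.1,"z": 0,"wx": 0,"wy": 0,"wz": 0},
    {"grip": 41,"x": -1.5,"y": -3.1,"z": 0,"wx": 0,"wy": 0,"wz": 0},
    {"grip": 41,"x": -1.5,"y": -3.1,"z": 0,"wx": 0,"wy": 0,"wz": 0},
    {"grip": 41,"x": -1.5,"y": -3.1,"z": 2,"wx": 0,"wy": 0,"wz": 0},
    {"grip": 41,"x": 0,"y": 0,"z": 3,"wx": 0,"wy": 0,"wz": 0},
    {"grip": 41,"x": 0,"y": 0,"z": 2,"wx": 0,"wy": 0,"wz": 0},
    {"grip": 41,"x": 0,"y": 0,"z": 1,"wx": 0,"wy": 0,"wz": 0},
    {"grip": 41,"x": 0,"y": 0,"z": 0,"wx": 0,"wy": 0,"wz": 0},
    {"grip": 41,"x": 0,"y": 0,"z": 0,"wx": 0,"wy": 0,"wz": 0},
  ],
)

```text
clock: 15.13
tcp_pos: [439.0, 326.7, 102.8]
eef_rot: [3.141, -0.001, 0.001]
contact_force: [0.2, -0.5, 1.0]
gripper_width: 0.408
```

```bash
python3 - <<'E'
from h import *
b=grab("side");b=grab("side"); s=robot.sense(); print(s["tcp_pos"].round(1),s["contact_force"].round(1))
print("s",find(*b,"s",(230,120,280,170)))
E
```

```text
[439.4 327.4 104. ] [-0.5  0.6 -0.3]
s [(array([437.2, 356.4]), 2.0, -0.5)]
```

servo_tool(
  steps=[
    {"grip": 41,"x": -0.15,"y": -0.1,"z": 1.5,"wx": 0,"wy": 0,"wz": 0},
    {"grip": 41,"x": 0,"y": 0,"z": 1.5,"wx": 0,"wy": 0,"wz": 0},
    {"grip": 41,"x": 0,"y": 0,"z": 1.2,"wx": 0,"wy": 0,"wz": 0},
    {"grip": 41,"x": 0,"y": 0,"z": 0.7,"wx": 0,"wy": 0,"wz": 0},
    {"grip": 41,"x": 0,"y": 0,"z": 0,"wx": 0,"wy": 0,"wz": 0},
    {"grip": 41,"x": 0,"y": 0,"z": 0,"wx": 0,"wy": 0,"wz": 0},
    {"grip": 0,"x": 0,"y": 0,"z": 0,"wx": 0,"wy": 0,"wz": 0},
    {"grip": 0,"x": 0,"y": 0,"z": 0,"wx": 0,"wy": 0,"wz": 0},
    {"grip": 0,"x": 0,"y": 0,"z": 0,"wx": 0,"wy": 0,"wz": 0},
    {"grip": 0,"x": 0,"y": 0,"z": 0,"wx": 0,"wy": 0,"wz": 0},
  ],
)

```text
clock: 16.07
tcp_pos: [437.6, 329.2, 54.6]
eef_rot: [-3.139, -0.001, -0.004]
contact_force: [-0.1, 1.6, 4.4]
gripper_width: 0.088
```

servo_tool(
  steps=[
    {"grip": 0,"x": 0,"y": 0,"z": 0,"wx": 0,"wy": 0,"wz": 0},
    {"grip": 0,"x": 0,"y": 0,"z": 0,"wx": 0,"wy": 0,"wz": 0},
    {"grip": 0,"x": 0,"y": 0,"z": 0,"wx": 0,"wy": 0,"wz": 0},
  ],
)

```text
clock: 16.32
tcp_pos: [437.6, 329.2, 54.6]
eef_rot: [-3.139, -0.001, -0.004]
contact_force: [-0.7, 1.0, 5.3]
gripper_width: 0.092
```

servo_tool(
  steps=[
    {"grip": 0,"x": 0,"y": 0,"z": -0.3,"wx": 0,"wy": 0,"wz": 0},
    {"grip": 0,"x": 0,"y": 0,"z": -0.7,"wx": 0,"wy": 0,"wz": 0},
    {"grip": 0,"x": 0,"y": 0,"z": -1,"wx": 0,"wy": 0,"wz": 0},
    {"grip": 0,"x": 0,"y": 0,"z": -2,"wx": 0,"wy": 0,"wz": 0},
    {"grip": 0,"x": 0,"y": 0,"z": -3,"wx": 0,"wy": 0,"wz": 0},
    {"grip": 0,"x": 0,"y": 0,"z": -3,"wx": 0,"wy": 0,"wz": 0},
    {"grip": 0,"x": 0,"y": 0,"z": -1,"wx": 0,"wy": 0,"wz": 0},
    {"grip": 0,"x": 0,"y": 0,"z": 0,"wx": 0,"wy": 0,"wz": 0},
    {"grip": 0,"x": 0,"y": 0,"z": 0,"wx": 0,"wy": 0,"wz": 0},
  ],
)

```text
clock: 17.07
tcp_pos: [436.5, 328.2, 163.8]
eef_rot: [-3.141, 0.0, -0.0]
contact_force: [-0.1, -0.1, -1.3]
gripper_width: 0.091
```

servo_tool(
  steps=[
    {"grip": 0,"x": 0.5,"y": 1,"z": 0,"wx": 0,"wy": 0,"wz": 0},
    {"grip": 0,"x": 1,"y": 2,"z": 0,"wx": 0,"wy": 0,"wz": 0},
    {"grip": 0,"x": 1.6,"y": 3.3,"z": 0,"wx": 0,"wy": 0,"wz": 0},
    {"grip": 0,"x": 1.6,"y": 3.3,"z": 0,"wx": 0,"wy": 0,"wz": 0},
    {"grip": 0,"x": 1.6,"y": 3.3,"z": 0,"wx": 0,"wy": 0,"wz": 0},
    {"grip": 0,"x": 1.7,"y": 3.3,"z": 0,"wx": 0,"wy": 0,"wz": 0},
    {"grip": 0,"x": 1.7,"y": 3.3,"z": 0,"wx": 0,"wy": 0,"wz": 0},
    {"grip": 0,"x": 1.7,"y": 3.3,"z": 0,"wx": 0,"wy": 0,"wz": 0},
    {"grip": 0,"x": 1.7,"y": 3.3,"z": 0,"wx": 0,"wy": 0,"wz": 0},
    {"grip": 0,"x": 1.7,"y": 3.3,"z": 0,"wx": 0,"wy": 0,"wz": 0},
  ],
)

```text
clock: 17.9
tcp_pos: [584.2, 31.6, 161.7]
eef_rot: [3.141, 0.0, -0.005]
contact_force: [1.0, 0.6, 0.5]
gripper_width: 0.093
```

servo_tool(
  steps=[
    {"grip": 0,"x": 1.7,"y": 3.3,"z": 0,"wx": 0,"wy": 0,"wz": 0},
    {"grip": 0,"x": 1.4,"y": 2.7,"z": 0,"wx": 0,"wy": 0,"wz": 0},
    {"grip": 0,"x": 0.8,"y": 2,"z": 0,"wx": 0,"wy": 0,"wz": 0},
    {"grip": 0,"x": 0.5,"y": 1,"z": 0,"wx": 0,"wy": 0,"wz": 0},
    {"grip": 0,"x": 0,"y": 0,"z": 0.5,"wx": 0,"wy": 0,"wz": 0},
    {"grip": 0,"x": 0,"y": 0,"z": 1,"wx": 0,"wy": 0,"wz": 0},
    {"grip": 0,"x": 0,"y": 0,"z": 0.5,"wx": 0,"wy": 0,"wz": 0},
    {"grip": 0,"x": 0,"y": 0,"z": 0,"wx": 0,"wy": 0,"wz": 0},
    {"grip": 0,"x": 0,"y": 0,"z": 0,"wx": 0,"wy": 0,"wz": 0},
  ],
)

```text
clock: 18.65
tcp_pos: [628.0, -54.9, 142.6]
eef_rot: [3.141, 0.003, -0.003]
contact_force: [0.1, -0.2, -0.3]
gripper_width: 0.091
```

```bash
python3 chk.py s 54.6 1 32.5
```

```text
[628.  -54.9 142.6] [ 0.1 -0.2 -0.3]
seen 332 432 171 255
pred [331.8 168.4] [366.3 212.8]
```

View pics/chk_s.png

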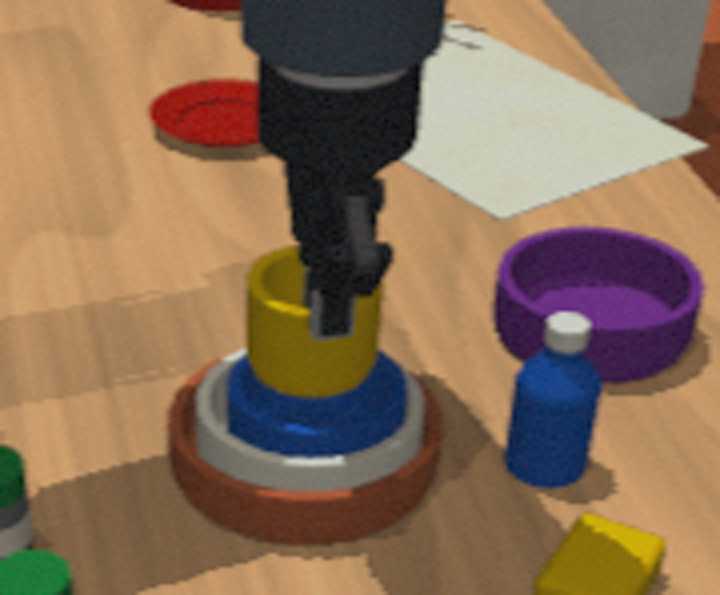

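Yellow (332–365 px) is as predicted over the blue bowl. Lowering with a 1 mm correction.

servo_tool(
  steps=[
    {"grip": 0,"x": 0.1,"y": 0.1,"z": 0.5,"wx": 0,"wy": 0,"wz": 0},
    {"grip": 0,"x": 0,"y": 0,"z": 1.0,"wx": 0,"wy": 0,"wz": 0},
    {"grip": 0,"x": 0,"y": 0,"z": 1.0,"wx": 0,"wy": 0,"wz": 0},
    {"grip": 0,"x": 0,"y": 0,"z": 1.0,"wx": 0,"wy": 0,"wz": 0},
    {"grip": 0,"x": 0,"y": 0,"z": 1.0,"wx": 0,"wy": 0,"wz": 0},
    {"grip": 0,"x": 0,"y": 0,"z": 0.7,"wx": 0,"wy": 0,"wz": 0},
    {"grip": 0,"x": 0,"y": 0,"z": 0.5,"wx": 0,"wy": 0,"wz": 0},
    {"grip": 0,"x": 0,"y": 0,"z": 0.3,"wx": 0,"wy": 0,"wz": 0},
    {"grip": 0,"x": 0,"y": 0,"z": 0,"wx": 0,"wy": 0,"wz": 0},
    {"grip": 0,"x": 0,"y": 0,"z": 0,"wx": 0,"wy": 0,"wz": 0},
  ],
)

```text
clock: 19.53
tcp_pos: [629.9, -56.9, 83.5]
eef_rot: [3.141, 0.0, 0.001]
contact_force: [0.3, 0.3, -0.4]
gripper_width: 0.088
```

servo_tool(
  steps=[
    {"grip": 0,"x": 0,"y": 0,"z": 0.1,"wx": 0,"wy": 0,"wz": 0},
    {"grip": 0,"x": 0,"y": 0,"z": 0,"wx": 0,"wy": 0,"wz": 0},
    {"grip": 0,"x": 0,"y": 0,"z": 0,"wx": 0,"wy": 0,"wz": 0},
    {"grip": 0,"x": 0,"y": 0,"z": 0,"wx": 0,"wy": 0,"wz": 0},
  ],
)

```text
clock: 19.87
tcp_pos: [629.9, -56.8, 82.6]
eef_rot: [-3.142, -0.0, -0.001]
contact_force: [-0.5, 0.3, -0.3]
gripper_width: 0.093
```

servo_tool(
  steps=[
    {"grip": 0,"x": 0,"y": 0,"z": 0.2,"wx": 0,"wy": 0,"wz": 0},
    {"grip": 0,"x": 0,"y": 0,"z": 0.1,"wx": 0,"wy": 0,"wz": 0},
    {"grip": 0,"x": 0,"y": 0,"z": 0,"wx": 0,"wy": 0,"wz": 0},
    {"grip": 0,"x": 0,"y": 0,"z": 0,"wx": 0,"wy": 0,"wz": 0},
    {"grip": 25,"x": 0,"y": 0,"z": 0,"wx": 0,"wy": 0,"wz": 0},
    {"grip": 25,"x": 0,"y": 0,"z": 0,"wx": 0,"wy": 0,"wz": 0},
    {"grip": 25,"x": 0,"y": 0,"z": 0,"wx": 0,"wy": 0,"wz": 0},
    {"grip": 25,"x": 0,"y": 0,"z": 0,"wx": 0,"wy": 0,"wz": 0},
    {"grip": 25,"x": 0,"y": 0,"z": -2,"wx": 0,"wy": 0,"wz": 0},
    {"grip": 25,"x": 0,"y": 0,"z": -4,"wx": 0,"wy": 0,"wz": 0},
  ],
)

```text
clock: 20.7
tcp_pos: [626.4, -56.6, 134.5]
eef_rot: [-3.141, 0.001, 0.018]
contact_force: [0.6, 0.1, -1.1]
gripper_width: 0.248
```

servo_tool(
  steps=[
    {"grip": 70,"x": -1,"y": -1,"z": -3,"wx": 0,"wy": 0,"wz": 0},
    {"grip": 70,"x": -3,"y": -1.5,"z": 0,"wx": 0,"wy": 0,"wz": 0},
    {"grip": 70,"x": -3,"y": -1.5,"z": 0,"wx": 0,"wy": 0,"wz": 0},
    {"grip": 70,"x": -3,"y": -1.5,"z": 0,"wx": 0,"wy": 0,"wz": 0},
    {"grip": 70,"x": -3,"y": -1.5,"z": 0,"wx": 0,"wy": 0,"wz": 0},
    {"grip": 70,"x": -3,"y": -1.5,"z": 0,"wx": 0,"wy": 0,"wz": 0},
    {"grip": 70,"x": -3,"y": -0.5,"z": 0,"wx": 0,"wy": 0,"wz": 0},
    {"grip": 70,"x": -1,"y": 0,"z": 0,"wx": 0,"wy": 0,"wz": 0},
    {"grip": 70,"x": 0,"y": 0,"z": 0,"wx": 0,"wy": 0,"wz": 0},
    {"grip": 70,"x": 0,"y": 0,"z": 0,"wx": 0,"wy": 0,"wz": 0},
  ],
)

```text
clock: 21.53
tcp_pos: [430.0, 33.2, 170.0]
eef_rot: [-3.141, -0.002, -0.003]
contact_force: [-0.6, 0.9, 0.8]
gripper_width: 0.7
```

```bash
python3 - <<'E'
from h import *
s=robot.sense(); print(s["tcp_pos"].round(1),s["contact_force"].round(1))
t=grab("top");b=grab("side")
z=lambda f,x,y:cv2.resize(f[y:y+90,x:x+100],(400,360),interpolation=cv2.INTER_CUBIC)
save("z4",np.vstack([np.hstack([z(t[0],305,137),z(b[0],298,180)]),cv2.resize(np.hstack([t[0],b[0]])[:, :],(800,240))]))
print("s",find(*t,"s",(310,130,400,225),24),find(*b,"s",(300,160,390,245),24))
print("m",find(*t,"m",(310,130,400,225),16),find(*b,"m",(300,170,390,245),16))
print("l",find(*t,"l",(305,135,410,235),8))
print("xl",find(*t,"xl",BOX["xl"]))
print("can",find(*t,"can",BOX["can"]))
E
```

```text
[430.   33.2 170. ] [-0.6  0.9  0.8]
s [(array([630.6, -25.9]), 0.3, 0.1)] [(array([628.2, -27.1]), 0.7, -0.2)]
m [(array([630.1, -24.6]), 0.5, -0.1)] [(array([628.4, -32.4]), 7.2, -2.5)]
l [(array([456.7, -10.6]), 2.4, -0.5), (array([628.9, -21.6]), 1.8, -0.1)]
xl [(array([626.7, -20.3]), 2.3, -0.4)]
can [(array([ 362. , -239.6]), 0.3, -0.0), (array([ 459. , -163.4]), 0.3, 0.0)]
```

View pics/z4.png

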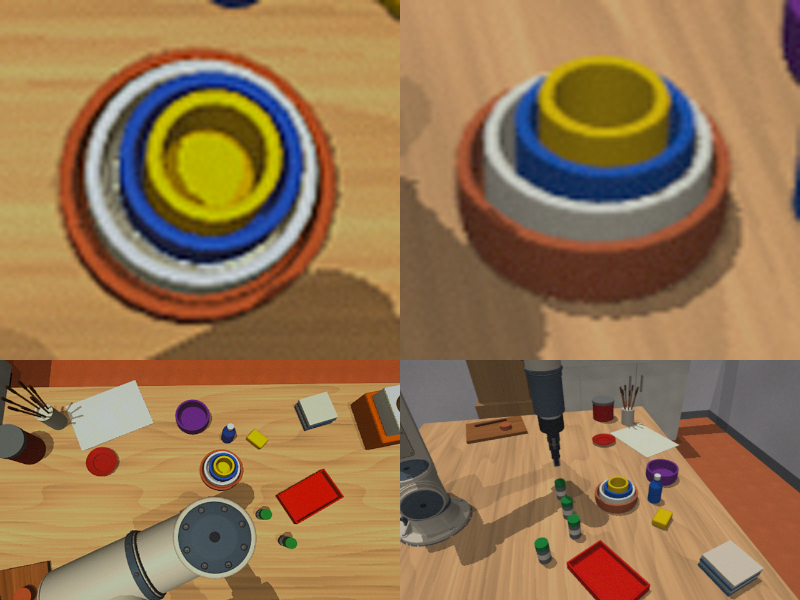

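Nest done: s (630,-26), m (630,-25), l (629,-22), xl (627,-20). The rings in both views are even. Now the canisters, first the one straight below.

servo_tool(
  steps=[
    {"grip": 70,"x": 0,"y": 0,"z": 3,"wx": 0,"wy": 0,"wz": 0},
    {"grip": 70,"x": 0,"y": 0,"z": 3,"wx": 0,"wy": 0,"wz": 0},
    {"grip": 70,"x": 0,"y": 0,"z": 3,"wx": 0,"wy": 0,"wz": 0},
    {"grip": 70,"x": 0,"y": 0,"z": 2.2,"wx": 0,"wy": 0,"wz": 0},
    {"grip": 70,"x": 0,"y": 0,"z": 0,"wx": 0,"wy": 0,"wz": 0},
    {"grip": 70,"x": 0,"y": 0,"z": 0,"wx": 0,"wy": 0,"wz": 0},
    {"grip": 0,"x": 0,"y": 0,"z": 0,"wx": 0,"wy": 0,"wz": 0},
    {"grip": 0,"x": 0,"y": 0,"z": 0,"wx": 0,"wy": 0,"wz": 0},
    {"grip": 0,"x": 0,"y": 0,"z": 0,"wx": 0,"wy": 0,"wz": 0},
    {"grip": 0,"x": 0,"y": 0,"z": 0,"wx": 0,"wy": 0,"wz": 0},
  ],
)

```text
clock: 22.47
tcp_pos: [431.5, 33.6, 59.2]
eef_rot: [-3.14, -0.001, -0.007]
contact_force: [0.6, 0.5, 6.6]
gripper_width: 0.423
```

servo_tool(
  steps=[
    {"grip": 0,"x": 0,"y": 0,"z": -0.3,"wx": 0,"wy": 0,"wz": 0},
    {"grip": 0,"x": 0,"y": 0,"z": -0.7,"wx": 0,"wy": 0,"wz": 0},
    {"grip": 0,"x": 0,"y": 0,"z": -2,"wx": 0,"wy": 0,"wz": 0},
    {"grip": 0,"x": 0,"y": 0,"z": -3,"wx": 0,"wy": 0,"wz": 0},
    {"grip": 0,"x": 0,"y": 0,"z": -3,"wx": 0,"wy": 0,"wz": 0},
    {"grip": 0,"x": 0,"y": 0,"z": -1,"wx": 0,"wy": 0,"wz": 0},
    {"grip": 0,"x": 0,"y": 0,"z": 0,"wx": 0,"wy": 0,"wz": 0},
    {"grip": 0,"x": 0,"y": 0,"z": 0,"wx": 0,"wy": 0,"wz": 0},
    {"grip": 0,"x": 0,"y": 0,"z": 0,"wx": 0,"wy": 0,"wz": 0},
  ],
)

```text
clock: 23.22
tcp_pos: [428.8, 32.9, 156.4]
eef_rot: [3.141, -0.0, -0.003]
contact_force: [0.0, 0.0, -1.2]
gripper_width: 0.422
```

```bash
cat > w.py <<'E'
from h import *
F=[]
for _ in range(4): robot.grab_frame("wrist"); F.append(robot.sense()["contact_force"][2])
print("Fz",np.round(F,1),np.mean(F).round(2),robot.sense()["tcp_pos"].round(1))
E
python3 w.py
```

```text
Fz [-2.  -0.9 -1.5 -1.1] -1.36 [429.1  32.9 156.4]
```

Empty (about 1.4 N). Into the tray's far slot.

servo_tool(
  steps=[
    {"grip": 0,"x": 0,"y": 0,"z": -2,"wx": 0,"wy": 0,"wz": 0},
    {"grip": 0,"x": 0.5,"y": 1.5,"z": 0,"wx": 0,"wy": 0,"wz": 0},
    {"grip": 0,"x": 0.8,"y": 2.5,"z": 0,"wx": 0,"wy": 0,"wz": 0},
    {"grip": 0,"x": 1,"y": 3.3,"z": 0,"wx": 0,"wy": 0,"wz": 0},
    {"grip": 0,"x": 1,"y": 3.3,"z": 0,"wx": 0,"wy": 0,"wz": 0},
    {"grip": 0,"x": 1,"y": 3.3,"z": 0,"wx": 0,"wy": 0,"wz": 0},
    {"grip": 0,"x": 1,"y": 3.3,"z": 0,"wx": 0,"wy": 0,"wz": 0},
    {"grip": 0,"x": 1,"y": 3.3,"z": 0,"wx": 0,"wy": 0,"wz": 0},
    {"grip": 0,"x": 1,"y": 3.3,"z": 0,"wx": 0,"wy": 0,"wz": 0},
    {"grip": 0,"x": 1,"y": 3.3,"z": 0,"wx": 0,"wy": 0,"wz": 0},
  ],
)

```text
clock: 24.25
tcp_pos: [512.7, -239.6, 176.4]
eef_rot: [-3.141, -0.0, 0.002]
contact_force: [1.1, 0.4, -0.7]
gripper_width: 0.426
```

servo_tool(
  steps=[
    {"grip": 0,"x": 1,"y": 3.3,"z": 0,"wx": 0,"wy": 0,"wz": 0},
    {"grip": 0,"x": 1,"y": 3.3,"z": 0,"wx": 0,"wy": 0,"wz": 0},
    {"grip": 0,"x": 1,"y": 3.3,"z": 0,"wx": 0,"wy": 0,"wz": 0},
    {"grip": 0,"x": 1,"y": 3,"z": 0,"wx": 0,"wy": 0,"wz": 0},
    {"grip": 0,"x": 0.65,"y": 2.45,"z": 0,"wx": 0,"wy": 0,"wz": 0},
    {"grip": 0,"x": 0,"y": 0,"z": 1,"wx": 0,"wy": 0,"wz": 0},
    {"grip": 0,"x": 0,"y": 0,"z": 3,"wx": 0,"wy": 0,"wz": 0},
    {"grip": 0,"x": 0,"y": 0,"z": 3,"wx": 0,"wy": 0,"wz": 0},
    {"grip": 0,"x": 0,"y": 0,"z": 2,"wx": 0,"wy": 0,"wz": 0},
    {"grip": 0,"x": 0,"y": 0,"z": 0,"wx": 0,"wy": 0,"wz": 0},
  ],
)

```text
clock: 25.08
tcp_pos: [556.0, -389.1, 80.3]
eef_rot: [-3.135, 0.001, 0.016]
contact_force: [-1.0, 0.6, -1.6]
gripper_width: 0.424
```

servo_tool(
  steps=[
    {"grip": 0,"x": 0,"y": 0,"z": 0,"wx": 0,"wy": 0,"wz": 0},
    {"grip": 0,"x": 0,"y": 0,"z": 0,"wx": 0,"wy": 0,"wz": 0},
  ],
)

```text
clock: 25.25
tcp_pos: [560.1, -391.9, 88.8]
eef_rot: [3.14, 0.001, 0.002]
contact_force: [0.2, -0.4, -0.4]
gripper_width: 0.421
```

servo_tool(
  steps=[
    {"grip": 0,"x": 0,"y": 0,"z": 1,"wx": 0,"wy": 0,"wz": 0},
    {"grip": 0,"x": 0,"y": 0,"z": 0.8,"wx": 0,"wy": 0,"wz": 0},
    {"grip": 0,"x": 0,"y": 0,"z": 0.4,"wx": 0,"wy": 0,"wz": 0},
    {"grip": 0,"x": 0,"y": 0,"z": 0,"wx": 0,"wy": 0,"wz": 0},
    {"grip": 0,"x": 0,"y": 0,"z": 0,"wx": 0,"wy": 0,"wz": 0},
    {"grip": 0,"x": 0,"y": 0,"z": 0,"wx": 0,"wy": 0,"wz": 0},
  ],
)

```text
clock: 25.75
tcp_pos: [559.4, -391.3, 65.4]
eef_rot: [3.142, 0.0, 0.001]
contact_force: [0.0, 0.5, 1.0]
gripper_width: 0.42
```

servo_tool(
  steps=[
    {"grip": 56,"x": 0,"y": 0,"z": 0,"wx": 0,"wy": 0,"wz": 0},
    {"grip": 56,"x": 0,"y": 0,"z": 0,"wx": 0,"wy": 0,"wz": 0},
    {"grip": 56,"x": 0,"y": 0,"z": 0,"wx": 0,"wy": 0,"wz": 0},
    {"grip": 56,"x": 0,"y": 0,"z": 0,"wx": 0,"wy": 0,"wz": 0},
    {"grip": 56,"x": 0,"y": 0,"z": -2,"wx": 0,"wy": 0,"wz": 0},
    {"grip": 56,"x": 0,"y": 0,"z": -3.5,"wx": 0,"wy": 0,"wz": 0},
    {"grip": 70,"x": 0,"y": 0,"z": -4,"wx": 0,"wy": 0,"wz": 0},
    {"grip": 70,"x": -1.3,"y": -3,"z": -1,"wx": 0,"wy": 0,"wz": 0},
    {"grip": 70,"x": -1.5,"y": -3.3,"z": 0,"wx": 0,"wy": 0,"wz": 0},
    {"grip": 70,"x": -1.5,"y": -3.3,"z": 0,"wx": 0,"wy": 0,"wz": 0},
  ],
)

```text
clock: 26.58
tcp_pos: [516.3, -294.9, 171.3]
eef_rot: [3.141, -0.002, 0.004]
contact_force: [-0.1, 0.5, 0.2]
gripper_width: 0.7
```

servo_tool(
  steps=[
    {"grip": 70,"x": -1.5,"y": -3.3,"z": 0,"wx": 0,"wy": 0,"wz": 0},
    {"grip": 70,"x": -1.5,"y": -3.3,"z": 0,"wx": 0,"wy": 0,"wz": 0},
    {"grip": 70,"x": -1.5,"y": -3.3,"z": 0,"wx": 0,"wy": 0,"wz": 0},
    {"grip": 70,"x": -1.3,"y": -3.2,"z": 0,"wx": 0,"wy": 0,"wz": 0},
    {"grip": 70,"x": 0,"y": 0,"z": 2,"wx": 0,"wy": 0,"wz": 0},
    {"grip": 70,"x": 0,"y": 0,"z": 2,"wx": 0,"wy": 0,"wz": 0},
    {"grip": 70,"x": 0,"y": 0,"z": 1.5,"wx": 0,"wy": 0,"wz": 0},
    {"grip": 70,"x": 0,"y": 0,"z": 0,"wx": 0,"wy": 0,"wz": 0},
    {"grip": 70,"x": 0,"y": 0,"z": 0,"wx": 0,"wy": 0,"wz": 0},
    {"grip": 70,"x": 0,"y": 0,"z": 0,"wx": 0,"wy": 0,"wz": 0},
  ],
)

```text
clock: 27.42
tcp_pos: [459.0, -164.7, 116.4]
eef_rot: [3.141, 0.0, 0.002]
contact_force: [-0.2, 0.0, 0.1]
gripper_width: 0.7
```

```bash
python3 - <<'E'
from h import *
s=robot.sense(); print(s["tcp_pos"].round(1))
t=grab("top");b=grab("side")
save("both5",np.vstack([t[0][100:340,230:630],b[0][160:400,150:550]]))
print("tray can",find(*t,"can",(430,170,560,290),6)); print("side",find(*b,"can",(180,190,420,400)))
E
```

```text
[ 459.  -164.7  116.4]
tray can []
side [(array([ 558.3, -387.7]), 0.5, -0.1), (array([ 361.6, -240.3]), 0.4, -0.1), (array([ 457.9, -172.6]), 2.3, -0.3), (array([445.6, -76.1]), 3.5, -1.0)]
```

View pics/both5.png

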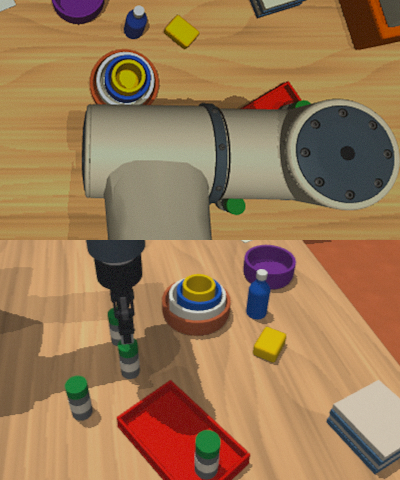

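The first canister stands upright in the tray (crop pixel 207,455). The gripper is over the next one.

servo_tool(
  steps=[
    {"grip": 70,"x": 0,"y": -0.1,"z": 2.5,"wx": 0,"wy": 0,"wz": 0},
    {"grip": 70,"x": 0,"y": 0,"z": 2.2,"wx": 0,"wy": 0,"wz": 0},
    {"grip": 70,"x": 0,"y": 0,"z": 1,"wx": 0,"wy": 0,"wz": 0},
    {"grip": 70,"x": 0,"y": 0,"z": 0,"wx": 0,"wy": 0,"wz": 0},
    {"grip": 70,"x": 0,"y": 0,"z": 0,"wx": 0,"wy": 0,"wz": 0},
    {"grip": 0,"x": 0,"y": 0,"z": 0,"wx": 0,"wy": 0,"wz": 0},
    {"grip": 0,"x": 0,"y": 0,"z": 0,"wx": 0,"wy": 0,"wz": 0},
    {"grip": 0,"x": 0,"y": 0,"z": 0,"wx": 0,"wy": 0,"wz": 0},
    {"grip": 0,"x": 0,"y": 0,"z": 0,"wx": 0,"wy": 0,"wz": 0},
    {"grip": 0,"x": 0,"y": 0,"z": 0,"wx": 0,"wy": 0,"wz": 0},
  ],
)

```text
clock: 28.35
tcp_pos: [459.6, -163.6, 60.0]
eef_rot: [3.141, 0.001, 0.005]
contact_force: [-0.5, 1.4, 6.1]
gripper_width: 0.424
```

servo_tool(
  steps=[
    {"grip": 0,"x": 0,"y": 0,"z": -0.3,"wx": 0,"wy": 0,"wz": 0},
    {"grip": 0,"x": 0,"y": 0,"z": -0.7,"wx": 0,"wy": 0,"wz": 0},
    {"grip": 0,"x": 0,"y": 0,"z": -2,"wx": 0,"wy": 0,"wz": 0},
    {"grip": 0,"x": 0,"y": 0,"z": -3,"wx": 0,"wy": 0,"wz": 0},
    {"grip": 0,"x": 0,"y": 0,"z": -3,"wx": 0,"wy": 0,"wz": 0},
    {"grip": 0,"x": 0,"y": 0,"z": -2,"wx": 0,"wy": 0,"wz": 0},
    {"grip": 0,"x": 0,"y": 0,"z": -1,"wx": 0,"wy": 0,"wz": 0},
    {"grip": 0,"x": 0,"y": 0,"z": 0,"wx": 0,"wy": 0,"wz": 0},
    {"grip": 0,"x": 0,"y": 0,"z": 0,"wx": 0,"wy": 0,"wz": 0},
    {"grip": 0,"x": 0,"y": 0,"z": 0,"wx": 0,"wy": 0,"wz": 0},
  ],
)

```text
clock: 29.18
tcp_pos: [457.2, -163.0, 176.5]
eef_rot: [-3.141, 0.0, 0.005]
contact_force: [-0.4, -0.3, -0.9]
gripper_width: 0.423
```

```bash
python3 w.py
```

```text
Fz [-3.  -1.1 -1.9 -1.6] -1.91 [ 457.7 -163.3  177.1]
```

```bash
python3 w.py; python3 w.py
```

```text
Fz [-1.5 -1.4 -1.2 -1.3] -1.34 [ 458.2 -163.4  177.9]
Fz [-1.7 -1.7 -0.9 -1.4] -1.41 [ 458.3 -163.4  178.3]
```

Empty (1.4 N). Into the middle slot.

servo_tool(
  steps=[
    {"grip": 0,"x": 0.5,"y": 1.3,"z": 0,"wx": 0,"wy": 0,"wz": 0},
    {"grip": 0,"x": 1.2,"y": 3,"z": 0,"wx": 0,"wy": 0,"wz": 0},
    {"grip": 0,"x": 1.2,"y": 3,"z": 0,"wx": 0,"wy": 0,"wz": 0},
    {"grip": 0,"x": 1.2,"y": 3,"z": 0,"wx": 0,"wy": 0,"wz": 0},
    {"grip": 0,"x": 1.2,"y": 3,"z": 0,"wx": 0,"wy": 0,"wz": 0},
    {"grip": 0,"x": 1,"y": 2.5,"z": 0,"wx": 0,"wy": 0,"wz": 0},
    {"grip": 0,"x": 0.5,"y": 1.5,"z": 0,"wx": 0,"wy": 0,"wz": 0},
    {"grip": 0,"x": 0,"y": 0,"z": 2,"wx": 0,"wy": 0,"wz": 0},
    {"grip": 0,"x": 0,"y": 0,"z": 3,"wx": 0,"wy": 0,"wz": 0},
    {"grip": 0,"x": 0,"y": 0,"z": 3,"wx": 0,"wy": 0,"wz": 0},
  ],
)

```text
clock: 30.62
tcp_pos: [526.9, -337.1, 97.9]
eef_rot: [3.141, -0.001, 0.004]
contact_force: [-0.0, -0.2, -1.1]
gripper_width: 0.422
```

servo_tool(
  steps=[
    {"grip": 0,"x": 0,"y": 0,"z": 0.5,"wx": 0,"wy": 0,"wz": 0},
    {"grip": 0,"x": 0,"y": 0,"z": 0,"wx": 0,"wy": 0,"wz": 0},
    {"grip": 0,"x": 0,"y": 0,"z": 0,"wx": 0,"wy": 0,"wz": 0},
    {"grip": 0,"x": 0,"y": 0,"z": 0,"wx": 0,"wy": 0,"wz": 0},
  ],
)

```text
clock: 30.95
tcp_pos: [527.7, -337.1, 95.9]
eef_rot: [3.139, 0.001, 0.006]
contact_force: [-0.3, -0.3, -1.1]
gripper_width: 0.421
```

servo_tool(
  steps=[
    {"grip": 0,"x": 0,"y": 0,"z": 1.2,"wx": 0,"wy": 0,"wz": 0},
    {"grip": 0,"x": 0,"y": 0,"z": 1,"wx": 0,"wy": 0,"wz": 0},
    {"grip": 0,"x": 0,"y": 0,"z": 0.5,"wx": 0,"wy": 0,"wz": 0},
    {"grip": 0,"x": 0,"y": 0,"z": 0.3,"wx": 0,"wy": 0,"wz": 0},
    {"grip": 0,"x": 0,"y": 0,"z": 0,"wx": 0,"wy": 0,"wz": 0},
    {"grip": 0,"x": 0,"y": 0,"z": 0,"wx": 0,"wy": 0,"wz": 0},
    {"grip": 0,"x": 0,"y": 0,"z": 0,"wx": 0,"wy": 0,"wz": 0},
  ],
)

```text
clock: 31.53
tcp_pos: [527.1, -336.3, 66.1]
eef_rot: [3.14, 0.002, 0.004]
contact_force: [-2.5, 3.9, 9.3]
gripper_width: 0.422
```

servo_tool(
  steps=[
    {"grip": 0,"x": 0,"y": 0,"z": -0.1,"wx": 0,"wy": 0,"wz": 0},
    {"grip": 54,"x": 0,"y": 0,"z": 0,"wx": 0,"wy": 0,"wz": 0},
    {"grip": 54,"x": 0,"y": 0,"z": 0,"wx": 0,"wy": 0,"wz": 0},
    {"grip": 54,"x": 0,"y": 0,"z": 0,"wx": 0,"wy": 0,"wz": 0},
    {"grip": 54,"x": 0,"y": 0,"z": 0,"wx": 0,"wy": 0,"wz": 0},
    {"grip": 54,"x": 0,"y": 0,"z": -2,"wx": 0,"wy": 0,"wz": 0},
    {"grip": 54,"x": 0,"y": 0,"z": -3.5,"wx": 0,"wy": 0,"wz": 0},
    {"grip": 70,"x": 0,"y": 0,"z": -4,"wx": 0,"wy": 0,"wz": 0},
    {"grip": 70,"x": -1,"y": -3.4,"z": -1,"wx": 0,"wy": 0,"wz": 0},
    {"grip": 70,"x": -1,"y": -3.4,"z": 0,"wx": 0,"wy": 0,"wz": 0},
  ],
)

```text
clock: 32.37
tcp_pos: [508.4, -269.7, 173.2]
eef_rot: [3.138, -0.003, 0.012]
contact_force: [1.3, 1.2, -0.7]
gripper_width: 0.699
```

servo_tool(
  steps=[
    {"grip": 70,"x": -1.1,"y": -3.5,"z": 0,"wx": 0,"wy": 0,"wz": 0},
    {"grip": 70,"x": -1.1,"y": -3.5,"z": 0,"wx": 0,"wy": 0,"wz": 0},
    {"grip": 70,"x": -1.1,"y": -3.5,"z": 0,"wx": 0,"wy": 0,"wz": 0},
    {"grip": 70,"x": -1.1,"y": -3.5,"z": 0,"wx": 0,"wy": 0,"wz": 0},
    {"grip": 70,"x": -1.1,"y": -3.5,"z": 0,"wx": 0,"wy": 0,"wz": 0},
    {"grip": 70,"x": -0.7,"y": -2.1,"z": 2,"wx": 0,"wy": 0,"wz": 0},
    {"grip": 70,"x": 0,"y": 0,"z": 3,"wx": 0,"wy": 0,"wz": 0},
    {"grip": 70,"x": 0,"y": 0,"z": 0,"wx": 0,"wy": 0,"wz": 0},
    {"grip": 70,"x": 0,"y": 0,"z": 0,"wx": 0,"wy": 0,"wz": 0},
  ],
)

```text
clock: 33.12
tcp_pos: [443.4, -72.6, 118.9]
eef_rot: [3.141, 0.001, -0.005]
contact_force: [0.2, -0.4, 0.9]
gripper_width: 0.696
```

```bash
python3 - <<'E'
from h import *
b=grab("side");b=grab("side"); s=robot.sense(); print(s["tcp_pos"].round(1))
print("floor",find(*b,"can",(180,190,420,400))); print("tray h",find(*b,"can",(260,260,420,400),6))
E
```

```text
[445.4 -73.  120.7]
floor [(array([ 558., -388.]), 0.4, -0.0), (array([ 527.9, -333. ]), 0.7, -0.1), (array([ 361.8, -241.1]), 0.4, -0.2), (array([445.1, -77.4]), 1.4, -0.1)]
tray h [(array([ 556.8, -391.7]), 0.4, -0.1), (array([ 527. , -337.3]), 0.7, -0.1)]
```

Both tray canisters sit at the expected places and height. Grip the third.

servo_tool(
  steps=[
    {"grip": 70,"x": 0,"y": -0.1,"z": 2.7,"wx": 0,"wy": 0,"wz": 0},
    {"grip": 70,"x": 0,"y": 0,"z": 2.3,"wx": 0,"wy": 0,"wz": 0},
    {"grip": 70,"x": 0,"y": 0,"z": 1.1,"wx": 0,"wy": 0,"wz": 0},
    {"grip": 70,"x": 0,"y": 0,"z": 0,"wx": 0,"wy": 0,"wz": 0},
    {"grip": 70,"x": 0,"y": 0,"z": 0,"wx": 0,"wy": 0,"wz": 0},
    {"grip": 0,"x": 0,"y": 0,"z": 0,"wx": 0,"wy": 0,"wz": 0},
    {"grip": 0,"x": 0,"y": 0,"z": 0,"wx": 0,"wy": 0,"wz": 0},
    {"grip": 0,"x": 0,"y": 0,"z": 0,"wx": 0,"wy": 0,"wz": 0},
    {"grip": 0,"x": 0,"y": 0,"z": 0,"wx": 0,"wy": 0,"wz": 0},
    {"grip": 0,"x": 0,"y": 0,"z": 0,"wx": 0,"wy": 0,"wz": 0},
  ],
)

```text
clock: 34.05
tcp_pos: [445.9, -71.3, 60.2]
eef_rot: [-3.141, -0.001, -0.006]
contact_force: [-0.6, 1.1, 5.5]
gripper_width: 0.421
```

servo_tool(
  steps=[
    {"grip": 0,"x": 0,"y": 0,"z": -0.3,"wx": 0,"wy": 0,"wz": 0},
    {"grip": 0,"x": 0,"y": 0,"z": -0.7,"wx": 0,"wy": 0,"wz": 0},
    {"grip": 0,"x": 0,"y": 0,"z": -2,"wx": 0,"wy": 0,"wz": 0},
    {"grip": 0,"x": 0,"y": 0,"z": -3,"wx": 0,"wy": 0,"wz": 0},
    {"grip": 0,"x": 0,"y": 0,"z": -3,"wx": 0,"wy": 0,"wz": 0},
    {"grip": 0,"x": 0,"y": 0,"z": -2,"wx": 0,"wy": 0,"wz": 0},
    {"grip": 0,"x": 0,"y": 0,"z": -1,"wx": 0,"wy": 0,"wz": 0},
    {"grip": 0,"x": 0,"y": 0,"z": 0,"wx": 0,"wy": 0,"wz": 0},
    {"grip": 0,"x": 0,"y": 0,"z": 0,"wx": 0,"wy": 0,"wz": 0},
    {"grip": 0,"x": 0,"y": 0,"z": 0,"wx": 0,"wy": 0,"wz": 0},
  ],
)

```text
clock: 34.88
tcp_pos: [443.2, -71.3, 177.1]
eef_rot: [-3.141, 0.0, 0.004]
contact_force: [-0.4, 0.2, -4.2]
gripper_width: 0.427
```

```bash
python3 w.py; python3 w.py
```

```text
Fz [-3.7 -4.8 -3.2 -3.4] -3.76 [443.6 -71.4 177.3]
Fz [-2.9 -3.  -2.7 -4.3] -3.23 [444.1 -71.4 178. ]
```

This one is heavy (about 3.5–4 N). Carry it over the nest.

servo_tool(
  steps=[
    {"grip": 0,"x": 1,"y": -0.2,"z": 0,"wx": 0,"wy": 0,"wz": 0},
    {"grip": 0,"x": 2,"y": -0.5,"z": 0,"wx": 0,"wy": 0,"wz": 0},
    {"grip": 0,"x": 2.7,"y": -0.7,"z": 0,"wx": 0,"wy": 0,"wz": 0},
    {"grip": 0,"x": 2.7,"y": -0.7,"z": 0,"wx": 0,"wy": 0,"wz": 0},
    {"grip": 0,"x": 2.7,"y": -0.7,"z": 0,"wx": 0,"wy": 0,"wz": 0},
    {"grip": 0,"x": 2.7,"y": -0.7,"z": 0,"wx": 0,"wy": 0,"wz": 0},
    {"grip": 0,"x": 2.3,"y": -0.5,"z": 0,"wx": 0,"wy": 0,"wz": 0},
    {"grip": 0,"x": 1.6,"y": -0.3,"z": 0,"wx": 0,"wy": 0,"wz": 0},
    {"grip": 0,"x": 0.9,"y": -0.2,"z": 0,"wx": 0,"wy": 0,"wz": 0},
    {"grip": 0,"x": 0,"y": 0,"z": 0,"wx": 0,"wy": 0,"wz": 0},
  ],
)

```text
clock: 36.12
tcp_pos: [632.2, -25.8, 176.6]
eef_rot: [3.141, 0.001, -0.002]
contact_force: [0.3, -0.1, -3.3]
gripper_width: 0.422
```

```bash
python3 w.py;  python3 - <<'E'
from h import *
b=grab("side"); s=robot.sense(); p=s["tcp_pos"]; print(p.round(1))
print("can",find(*b,"can",(290,120,400,230),p[2]-60)); print("s",find(*b,"s",(310,150,385,245),24))
save("can6",cv2.resize(b[0][120:260,270:430],None,fx=4,fy=4,interpolation=cv2.INTER_CUBIC))
E
```

```text
Fz [-3.8 -2.7 -4.1 -3.2] -3.46 [629.9 -26.4 178.2]
[629.8 -26.5 178.5]
can []
s [(array([627.7, -30.3]), 1.8, -0.5)]
```

View pics/can6.png

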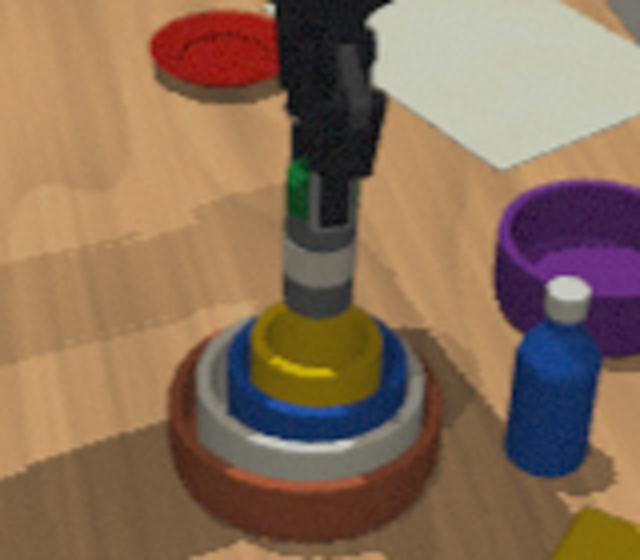

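The canister hangs upright over the yellow bowl (centres 319 and 316 in the crop). Lowering.

servo_tool(
  steps=[
    {"grip": 0,"x": 0,"y": 0,"z": 1,"wx": 0,"wy": 0,"wz": 0},
    {"grip": 0,"x": 0,"y": 0,"z": 1,"wx": 0,"wy": 0,"wz": 0},
    {"grip": 0,"x": 0,"y": 0,"z": 1,"wx": 0,"wy": 0,"wz": 0},
    {"grip": 0,"x": 0,"y": 0,"z": 1,"wx": 0,"wy": 0,"wz": 0},
    {"grip": 0,"x": 0,"y": 0,"z": 1,"wx": 0,"wy": 0,"wz": 0},
    {"grip": 0,"x": 0,"y": 0,"z": 1,"wx": 0,"wy": 0,"wz": 0},
    {"grip": 0,"x": 0,"y": 0,"z": 0.8,"wx": 0,"wy": 0,"wz": 0},
    {"grip": 0,"x": 0,"y": 0,"z": 0.5,"wx": 0,"wy": 0,"wz": 0},
    {"grip": 0,"x": 0,"y": 0,"z": 0,"wx": 0,"wy": 0,"wz": 0},
    {"grip": 0,"x": 0,"y": 0,"z": 0,"wx": 0,"wy": 0,"wz": 0},
  ],
)

```text
clock: 37.2
tcp_pos: [630.3, -26.4, 105.2]
eef_rot: [3.141, 0.001, -0.0]
contact_force: [0.3, 0.8, -2.9]
gripper_width: 0.423
```

servo_tool(
  steps=[
    {"grip": 0,"x": 0,"y": 0,"z": 0.3,"wx": 0,"wy": 0,"wz": 0},
    {"grip": 0,"x": 0,"y": 0,"z": 0.2,"wx": 0,"wy": 0,"wz": 0},
    {"grip": 0,"x": 0,"y": 0,"z": 0.2,"wx": 0,"wy": 0,"wz": 0},
    {"grip": 0,"x": 0,"y": 0,"z": 0,"wx": 0,"wy": 0,"wz": 0},
    {"grip": 0,"x": 0,"y": 0,"z": 0,"wx": 0,"wy": 0,"wz": 0},
  ],
)

```text
clock: 37.62
tcp_pos: [630.2, -26.4, 98.3]
eef_rot: [3.142, 0.0, -0.0]
contact_force: [-0.4, 0.1, -3.5]
gripper_width: 0.419
```

Still hanging, with about 6 mm to go.

servo_tool(
  steps=[
    {"grip": 0,"x": 0,"y": 0,"z": 0.2,"wx": 0,"wy": 0,"wz": 0},
    {"grip": 0,"x": 0,"y": 0,"z": 0.2,"wx": 0,"wy": 0,"wz": 0},
    {"grip": 0,"x": 0,"y": 0,"z": 0,"wx": 0,"wy": 0,"wz": 0},
    {"grip": 0,"x": 0,"y": 0,"z": 0,"wx": 0,"wy": 0,"wz": 0},
  ],
)

```text
clock: 37.95
tcp_pos: [630.1, -26.3, 94.1]
eef_rot: [3.142, 0.0, -0.001]
contact_force: [0.1, -0.5, -4.4]
gripper_width: 0.421
```

servo_tool(
  steps=[
    {"grip": 0,"x": 0,"y": 0,"z": 0.1,"wx": 0,"wy": 0,"wz": 0},
    {"grip": 0,"x": 0,"y": 0,"z": 0,"wx": 0,"wy": 0,"wz": 0},
    {"grip": 0,"x": 0,"y": 0,"z": 0,"wx": 0,"wy": 0,"wz": 0},
  ],
)

```text
clock: 38.2
tcp_pos: [630.2, -26.3, 93.3]
eef_rot: [3.142, 0.0, -0.0]
contact_force: [-0.0, -0.6, -4.0]
gripper_width: 0.418
```

servo_tool(
  steps=[
    {"grip": 0,"x": 0,"y": 0,"z": 0.1,"wx": 0,"wy": 0,"wz": 0},
    {"grip": 0,"x": 0,"y": 0,"z": 0,"wx": 0,"wy": 0,"wz": 0},
    {"grip": 0,"x": 0,"y": 0,"z": 0,"wx": 0,"wy": 0,"wz": 0},
  ],
)

```text
clock: 38.45
tcp_pos: [630.4, -26.3, 92.4]
eef_rot: [3.142, 0.0, 0.0]
contact_force: [0.2, -0.1, -3.5]
gripper_width: 0.422
```

servo_tool(
  steps=[
    {"grip": 60,"x": 0,"y": 0,"z": 0,"wx": 0,"wy": 0,"wz": 0},
    {"grip": 60,"x": 0,"y": 0,"z": 0,"wx": 0,"wy": 0,"wz": 0},
    {"grip": 60,"x": 0,"y": 0,"z": 0,"wx": 0,"wy": 0,"wz": 0},
    {"grip": 60,"x": 0,"y": 0,"z": 0,"wx": 0,"wy": 0,"wz": 0},
    {"grip": 60,"x": 0,"y": 0,"z": -1,"wx": 0,"wy": 0,"wz": 0},
    {"grip": 60,"x": 0,"y": 0,"z": -3,"wx": 0,"wy": 0,"wz": 0},
    {"grip": 60,"x": 0,"y": 0,"z": -4,"wx": 0,"wy": 0,"wz": 0},
    {"grip": 70,"x": -2,"y": 1.5,"z": -1,"wx": 0,"wy": 0,"wz": 0},
    {"grip": 70,"x": -2.8,"y": 2.2,"z": 0,"wx": 0,"wy": 0,"wz": 0},
    {"grip": 70,"x": -2.8,"y": 2.2,"z": 0,"wx": 0,"wy": 0,"wz": 0},
  ],
)

```text
clock: 39.28
tcp_pos: [554.4, -85.6, 184.3]
eef_rot: [-3.142, -0.002, -0.006]
contact_force: [0.3, -0.8, -0.4]
gripper_width: 0.7
```

servo_tool(
  steps=[
    {"grip": 70,"x": -2.8,"y": 2.2,"z": 0,"wx": 0,"wy": 0,"wz": 0},
    {"grip": 70,"x": -2.8,"y": 2.2,"z": 0,"wx": 0,"wy": 0,"wz": 0},
    {"grip": 70,"x": -2.8,"y": 2.2,"z": 0,"wx": 0,"wy": 0,"wz": 0},
    {"grip": 70,"x": -2.8,"y": 2.2,"z": 0,"wx": 0,"wy": 0,"wz": 0},
    {"grip": 70,"x": -2.8,"y": 2.2,"z": 0,"wx": 0,"wy": 0,"wz": 0},
    {"grip": 70,"x": -2.8,"y": 2.2,"z": 0,"wx": 0,"wy": 0,"wz": 0},
    {"grip": 70,"x": -2.4,"y": 2.3,"z": 0,"wx": 0,"wy": 0,"wz": 0},
    {"grip": 70,"x": 0,"y": 0,"z": 3,"wx": 0,"wy": 0,"wz": 0},
    {"grip": 70,"x": 0,"y": 0,"z": 3,"wx": 0,"wy": 0,"wz": 0},
    {"grip": 70,"x": 0,"y": 0,"z": 0,"wx": 0,"wy": 0,"wz": 0},
  ],
)

```text
clock: 40.12
tcp_pos: [358.7, -239.3, 118.6]
eef_rot: [-3.138, 0.003, 0.011]
contact_force: [-1.1, 0.8, -1.2]
gripper_width: 0.703
```

```bash
python3 - <<'E'
from h import *
b=grab("side");b=grab("side"); s=robot.sense(); print(s["tcp_pos"].round(1))
t=grab("top")
print("nest can",find(*b,"can",(300,120,400,230),32),find(*t,"can",(310,130,400,230),32))
print("s",find(*t,"s",(310,130,400,225),24),"m",find(*t,"m",(310,130,400,225),16))
print("A",find(*b,"can",(190,270,260,350)))
E
```

```text
[ 362.2 -240.7  123.2]
nest can [(array([628.4, -29.1]), 0.4, -0.1)] [(array([630.6, -26.9]), 0.5, -0.0)]
s [(array([630.7, -26. ]), 0.3, 0.2)] m [(array([630.1, -24.6]), 0.5, -0.1)]
A [(array([ 362.6, -244. ]), 1.7, -0.5)]
```

Weight canister is concentric in the yellow bowl and its cap is at the right height. Now the last canister.

servo_tool(
  steps=[
    {"grip": 70,"x": 0,"y": -0.05,"z": 2.8,"wx": 0,"wy": 0,"wz": 0},
    {"grip": 70,"x": 0,"y": 0,"z": 2.4,"wx": 0,"wy": 0,"wz": 0},
    {"grip": 70,"x": 0,"y": 0,"z": 1.1,"wx": 0,"wy": 0,"wz": 0},
    {"grip": 70,"x": 0,"y": 0,"z": 0,"wx": 0,"wy": 0,"wz": 0},
    {"grip": 70,"x": 0,"y": 0,"z": 0,"wx": 0,"wy": 0,"wz": 0},
    {"grip": 0,"x": 0,"y": 0,"z": 0,"wx": 0,"wy": 0,"wz": 0},
    {"grip": 0,"x": 0,"y": 0,"z": 0,"wx": 0,"wy": 0,"wz": 0},
    {"grip": 0,"x": 0,"y": 0,"z": 0,"wx": 0,"wy": 0,"wz": 0},
    {"grip": 0,"x": 0,"y": 0,"z": 0,"wx": 0,"wy": 0,"wz": 0},
    {"grip": 0,"x": 0,"y": 0,"z": 0,"wx": 0,"wy": 0,"wz": 0},
  ],
)

```text
clock: 41.1
tcp_pos: [364.1, -240.2, 61.5]
eef_rot: [3.14, 0.001, 0.007]
contact_force: [-0.6, 2.6, 7.1]
gripper_width: 0.421
```

servo_tool(
  steps=[
    {"grip": 0,"x": 0,"y": 0,"z": -0.3,"wx": 0,"wy": 0,"wz": 0},
    {"grip": 0,"x": 0,"y": 0,"z": -0.7,"wx": 0,"wy": 0,"wz": 0},
    {"grip": 0,"x": 0,"y": 0,"z": -2,"wx": 0,"wy": 0,"wz": 0},
    {"grip": 0,"x": 0,"y": 0,"z": -3,"wx": 0,"wy": 0,"wz": 0},
    {"grip": 0,"x": 0,"y": 0,"z": -3,"wx": 0,"wy": 0,"wz": 0},
    {"grip": 0,"x": 0,"y": 0,"z": -2,"wx": 0,"wy": 0,"wz": 0},
    {"grip": 0,"x": 0,"y": 0,"z": -1,"wx": 0,"wy": 0,"wz": 0},
    {"grip": 0,"x": 0,"y": 0,"z": 0,"wx": 0,"wy": 0,"wz": 0},
    {"grip": 0,"x": 0,"y": 0,"z": 0,"wx": 0,"wy": 0,"wz": 0},
    {"grip": 0,"x": 0,"y": 0,"z": 0,"wx": 0,"wy": 0,"wz": 0},
  ],
)

```text
clock: 41.93
tcp_pos: [361.6, -239.6, 178.5]
eef_rot: [-3.141, 0.0, 0.002]
contact_force: [-0.1, 0.7, -1.1]
gripper_width: 0.422
```

```bash
python3 w.py; python3 w.py
```

```text
Fz [-1.9 -1.7 -1.  -1.4] -1.48 [ 361.8 -239.7  178.4]
Fz [-2.  -0.6 -2.  -1.4] -1.5 [ 362.2 -239.9  179. ]
```

servo_tool(
  steps=[
    {"grip": 0,"x": 1,"y": 0.3,"z": 0,"wx": 0,"wy": 0,"wz": 0},
    {"grip": 0,"x": 2.5,"y": 0.8,"z": 0,"wx": 0,"wy": 0,"wz": 0},
    {"grip": 0,"x": 2.9,"y": 0.9,"z": 0,"wx": 0,"wy": 0,"wz": 0},
    {"grip": 0,"x": 2.9,"y": 0.9,"z": 0,"wx": 0,"wy": 0,"wz": 0},
    {"grip": 0,"x": 2.5,"y": 0.8,"z": 0,"wx": 0,"wy": 0,"wz": 0},
    {"grip": 0,"x": 1.5,"y": 0.5,"z": 0,"wx": 0,"wy": 0,"wz": 0},
    {"grip": 0,"x": 0,"y": 0,"z": 2,"wx": 0,"wy": 0,"wz": 0},
    {"grip": 0,"x": 0,"y": 0,"z": 3,"wx": 0,"wy": 0,"wz": 0},
    {"grip": 0,"x": 0,"y": 0,"z": 3,"wx": 0,"wy": 0,"wz": 0},
    {"grip": 0,"x": 0,"y": 0,"z": 0,"wx": 0,"wy": 0,"wz": 0},
  ],
)

```text
clock: 43.17
tcp_pos: [491.9, -280.1, 92.6]
eef_rot: [-3.136, 0.002, 0.017]
contact_force: [-1.0, 1.7, -1.6]
gripper_width: 0.42
```

servo_tool(
  steps=[
    {"grip": 0,"x": 0,"y": 0,"z": 1,"wx": 0,"wy": 0,"wz": 0},
    {"grip": 0,"x": 0,"y": 0,"z": 0.7,"wx": 0,"wy": 0,"wz": 0},
    {"grip": 0,"x": 0,"y": 0,"z": 0,"wx": 0,"wy": 0,"wz": 0},
    {"grip": 0,"x": 0,"y": 0,"z": 0,"wx": 0,"wy": 0,"wz": 0},
    {"grip": 0,"x": 0,"y": 0,"z": 0,"wx": 0,"wy": 0,"wz": 0},
  ],
)

```text
clock: 43.58
tcp_pos: [496.1, -282.2, 83.7]
eef_rot: [3.141, 0.001, 0.004]
contact_force: [1.0, -0.1, -1.6]
gripper_width: 0.421
```

servo_tool(
  steps=[
    {"grip": 0,"x": 0,"y": 0,"z": 0.6,"wx": 0,"wy": 0,"wz": 0},
    {"grip": 0,"x": 0,"y": 0,"z": 0.5,"wx": 0,"wy": 0,"wz": 0},
    {"grip": 0,"x": 0,"y": 0,"z": 0.3,"wx": 0,"wy": 0,"wz": 0},
    {"grip": 0,"x": 0,"y": 0,"z": 0,"wx": 0,"wy": 0,"wz": 0},
    {"grip": 0,"x": 0,"y": 0,"z": 0,"wx": 0,"wy": 0,"wz": 0},
    {"grip": 0,"x": 0,"y": 0,"z": 0,"wx": 0,"wy": 0,"wz": 0},
  ],
)

```text
clock: 44.08
tcp_pos: [495.2, -281.9, 68.2]
eef_rot: [-3.142, -0.0, 0.0]
contact_force: [-0.0, -0.4, -1.2]
gripper_width: 0.421
```

Release, rise and withdraw to the clear side for the final look.

servo_tool(
  steps=[
    {"grip": 0,"x": 0,"y": 0,"z": 0.1,"wx": 0,"wy": 0,"wz": 0},
    {"grip": 0,"x": 0,"y": 0,"z": 0,"wx": 0,"wy": 0,"wz": 0},
    {"grip": 54,"x": 0,"y": 0,"z": 0,"wx": 0,"wy": 0,"wz": 0},
    {"grip": 54,"x": 0,"y": 0,"z": 0,"wx": 0,"wy": 0,"wz": 0},
    {"grip": 54,"x": 0,"y": 0,"z": 0,"wx": 0,"wy": 0,"wz": 0},
    {"grip": 54,"x": 0,"y": 0,"z": 0,"wx": 0,"wy": 0,"wz": 0},
    {"grip": 54,"x": 0,"y": 0,"z": -2,"wx": 0,"wy": 0,"wz": 0},
    {"grip": 54,"x": 0,"y": 0,"z": -4,"wx": 0,"wy": 0,"wz": 0},
    {"grip": 54,"x": 0,"y": 0,"z": -4,"wx": 0,"wy": 0,"wz": 0},
    {"grip": 54,"x": 0,"y": 0,"z": -3,"wx": 0,"wy": 0,"wz": 0},
  ],
)

```text
clock: 44.92
tcp_pos: [495.7, -282.4, 200.8]
eef_rot: [3.14, 0.001, 0.004]
contact_force: [1.7, -0.1, 1.2]
gripper_width: 0.536
```

servo_tool(
  steps=[
    {"grip": 54,"x": -1.5,"y": -3,"z": 0,"wx": 0,"wy": 0,"wz": 0},
    {"grip": 54,"x": -1.5,"y": -3,"z": 0,"wx": 0,"wy": 0,"wz": 0},
    {"grip": 54,"x": -1.5,"y": -3,"z": 0,"wx": 0,"wy": 0,"wz": 0},
    {"grip": 54,"x": -1.5,"y": -3,"z": 0,"wx": 0,"wy": 0,"wz": 0},
    {"grip": 54,"x": -1.5,"y": -3.5,"z": 0,"wx": 0,"wy": 0,"wz": 0},
    {"grip": 54,"x": -1.5,"y": -3.5,"z": 0,"wx": 0,"wy": 0,"wz": 0},
    {"grip": 54,"x": 0,"y": -4,"z": 0,"wx": 0,"wy": 0,"wz": 0},
    {"grip": 54,"x": 0,"y": -4,"z": 0,"wx": 0,"wy": 0,"wz": 0},
    {"grip": 54,"x": 0,"y": -4,"z": 0,"wx": 0,"wy": 0,"wz": 0},
    {"grip": 54,"x": 0,"y": -4,"z": 0,"wx": 0,"wy": 0,"wz": 0},
  ],
)

```text
clock: 45.75
tcp_pos: [404.7, 69.9, 197.8]
eef_rot: [-3.141, -0.0, -0.002]
contact_force: [1.7, -0.1, -0.3]
gripper_width: 0.542
```

servo_tool(
  steps=[
    {"grip": 54,"x": 0,"y": -4,"z": 0,"wx": 0,"wy": 0,"wz": 0},
    {"grip": 54,"x": 0,"y": -4,"z": 0,"wx": 0,"wy": 0,"wz": 0},
    {"grip": 54,"x": 0,"y": -4,"z": 0,"wx": 0,"wy": 0,"wz": 0},
    {"grip": 54,"x": 0,"y": 0,"z": 0,"wx": 0,"wy": 0,"wz": 0},
    {"grip": 54,"x": 0,"y": 0,"z": 0,"wx": 0,"wy": 0,"wz": 0},
  ],
)

```text
clock: 46.17
tcp_pos: [404.9, 189.8, 197.0]
eef_rot: [3.141, 0.006, -0.001]
contact_force: [-0.2, -0.0, 0.3]
gripper_width: 0.538
```

```bash
python3 - <<'E'
from h import *
s=robot.sense(); print(s["tcp_pos"].round(1))
t=grab("top");b=grab("side")
z=lambda f,x,y:cv2.resize(f[y:y+90,x:x+100],(333,300),interpolation=cv2.INTER_CUBIC)
save("fin",np.vstack([np.hstack([z(t[0],305,137),z(b[0],298,170)]),cv2.resize(np.hstack([t[0][120:320,300:580],b[0][200:400,200:480]]),(666,240))]))
print("tray",find(*t,"can",(430,170,560,290),6),find(*b,"can",(250,260,420,400),6))
print("nest can",find(*t,"can",(310,130,400,230),32),find(*b,"can",(300,120,400,230),32))
print("s",find(*t,"s",(310,130,400,225),24),find(*b,"s",(300,160,390,245),24),"m",find(*t,"m",(310,130,400,225),16),"l",find(*t,"l",(305,135,410,235),8),"xl",find(*t,"xl",BOX["xl"]))
E
```

```text
[404.9 189.8 197. ]
tray [(array([ 494.3, -281.4]), 0.9, -0.1), (array([ 527.5, -336.3]), 0.4, -0.0), (array([ 557.4, -390.5]), 0.4, -0.1)] [(array([ 557.2, -391.6]), 0.6, -0.1), (array([ 526.7, -337.5]), 0.6, -0.1), (array([ 492.9, -282.8]), 0.2, -0.0)]
nest can [(array([630.5, -27. ]), 0.5, -0.0)] [(array([628.4, -29.1]), 0.4, -0.1)]
s [(array([630.7, -26. ]), 0.3, 0.2)] [(array([627.5, -28.7]), 2.3, -0.6)] m [(array([630. , -24.6]), 0.5, -0.1)] l [(array([628.9, -21.6]), 1.5, -0.0)] xl [(array([626.1, -20.3]), 3.5, -0.7)]
```

View pics/fin.png

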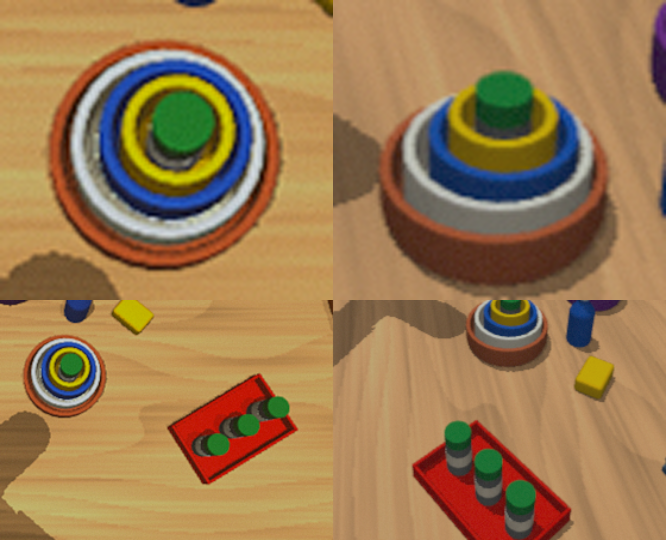

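All in place: four concentric rings with the cap in the middle, and three upright canisters in the tray. Handing in.

```bash
python3 -c "
from plant import robot
print(robot.sign_off())"
```

```text
the job is handed in; nothing more can be done
None
```

The job is handed in at about 46 s on the robot's clock. All three loose bowls were present, and I nested them white, then blue, then yellow in the terracotta bowl.

- **Canisters:** Lifting showed three canisters at about 1.4 N and one, the third I lifted, at about 3.5–4 N. The heavy one stands upright in the yellow bowl. The three light ones stand upright in the tray, about 60 mm apart.
- **Final check of the nest:** In the top view each bowl sits within about 3.5 mm of the centre of the next larger one. The heavy canister is within about 1 mm of the yellow bowl's centre. Fits made at the expected heights agree between the two views to about 2–3 mm for the canister and the yellow bowl.
- **Disagreement:** The blue bowl shifted about 4–5 mm when released. The side view read its y position 5 mm off the top view, but it had already read about 3 mm off before I moved the bowl. Its inner floor lined up with a flat stance to within about 1 px, so I judged it flat and left it.
- **Left alone:** I did not touch the red plate, blue bottle or sponge. I saw no bowl knocked aside.

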